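Pack the shoe-care box and walk it back into its bay

ROBOT

A 7-joint arm with a two-finger parallel gripper is mounted at the origin on the work surface. World frame = base frame: x ahead of the robot, y to its left, z up, the work surface at z = 0. Lengths are in m, angles in rad, forces in N, time in s.
With the tool pointing down it reaches from about 0.4 to 0.85 m from the base axis. Payload 6.9 kg.
Tool frame: the origin (TCP) lies midway between the tips of the shut fingers; the grasp point (between the pads) lies 19 mm behind it (ctrl.tcp_to_grasp is the distance from the TCP to the grasp point, in m); z points along the fingers, y is the line along which they close (so a half turn about z gives the same grasp; the last joint's range is limited). The gripper opens to 85 mm and grips with 20 to 120 N. Pads are 22 mm wide; open, the fingers measure 114 mm over their backs; the gripper's body (76 mm by 85 mm) begins 54 mm behind the grasp point. The pads swing forward as they close: fully open they stand 13 mm farther back than shut.
Start: joints at [1.254, 0.507, -0.238, 1.5, 0.126, 1.149, -0.155], TCP at [0.256, -0.57, 0.231] pointing down, gripper open.
Joint ranges: [-3.08, 3.08], [-0.24, 2.05], [-1.43, 1.35], [0, 2.5], [-1.52, 4.66], [0.17, 1.96], [-2.89, 2.89]. Speed limits (rad/s): [2.39, 2.39, 3.14, 3.14, 3.14, 3.14, 3.14].

INTERFACE

Orientations are given as a rotation vector (axis times angle).
In Python, from plant import ctrl gives the robot as it stands. The module is installed in compiled form; this text tells all that it offers.
- The arm moves only by the tool play_rows, never from a script. Its argument "increments" is a list that holds one entry, the list of rows, each a list of 6 numbers: the shift along the tool's x, y, z in cm, then the turn, a rotation vector about the tool's x, y, z in degrees. In form: [[[tx, ty, tz, wx, wy, wz], ...]]. A call has 1 to 8 rows; each row is the pose to reach, as a shift and turn from the pose commanded when the call began, along the tool's axes at that moment; what a row does not reach only later rows make up. A row lasts 1/12 s, in which the tool goes at most 41.7 mm and 7.16 degrees, less where a joint would pass 70% of its speed; a pose out of reach is approached as far as the arm can. A call with a gripper value outside its range is refused whole. "claw" is the opening, from 0 (shut) to 1 (fully open), set as the call begins (left out, the last holds). The fingers move at their own pace and stop on an object; the grip force is fixed at half the most. Time passes only in rows, so rows that repeat a pose let the fingers close. It gives the time, the measured TCP pose, the force, the opening and the grip force at its end, in the units of the state.
- ctrl.get_obs(): the state, without advancing time (a new reading comes with each control period).
- ctrl.grab_frame(name): name is "side" or "top" or "wrist"; returns the picture (400x640x3 uint8, red, green, blue); there is no depth.
- ctrl.camera_params(name): a dict with "fx", "fy", "cx", "cy" (pixels), "rvec" (rotation vector, rad) and "tvec" (3), from world to camera coordinates, as OpenCV has them. Camera axes: x right, y down, z forward; pixel columns grow to the right and rows downward; lengths in m; the calibration is good to about 2 mm. A picture is of the moment at which its call begins: read the wrist's pose just before it. camera_params takes no time and is no camera call; for the wrist camera it gives the pose at the moment of the call.
- ctrl.finish_job(): hands the job in; it is judged then, once.
Trained networks look in the newest picture that a camera, given by its name, has taken for a name from the list of things; names that differ only in an ending like _2 or _b are one class to them, and where a whole thing is asked for, a point or a joint stands for the part that bears it (a point fixed in the world has none). Each returns a list of dicts, best first, with "confidence" (0 to 1); they miss things now and then, are a little off and sometimes report something else, mostly with a low value. They report only what shows in the picture. A call takes as long as a camera call. They do not tell look-alikes from the thing itself.
- ctrl.trace(target, camera): "mask" (400x640 bool, what is visible of it) and "location" ([row, column] in pixels, amid what is visible of it).
The state is a dict: "clock": time; "q": joint angles; "dq": joint speeds; "joint_torque": joint torques, N m; "ee_pos": TCP position; "tcp_rot": TCP orientation; "contact_force": force on the tool from outside, world axes, zero at the start; "ft_torque": the same for the moment, N m; "width": finger opening in m; "grasp_force": force on a finger pad.
Only numpy, scipy, OpenCV 4.12 (cv2) and the standard library are available. Lean on these libraries where they do the work, as an engineer would, in place of code of your own. Each camera call takes 0.05 s, during which the arm holds its last target. There are 200 camera calls.

TASK

Pack the shoe-care kit away: put all of the kit that is out on the counter (brushes, red sponge, polish jar; not all of them are out every time) into the open oak box. Then close the box by hooking one long edge of the lid under the lip along the box's far wall and swinging the near edge down until the lid lies flat in its seat. Last, walk the heavy closed box back into its bay, pushing its two near corner posts in turn a little at a time so that it never swings far out of line, until its back stands square against the back board: keep the box flat on the counter, never press on the cane panel between the posts, and leave the other things on the counter where they are.

Things in the scene. Friction and masses are not known exactly. Their poses are not given: they have to be found in the camera images.
- bay: Fixed white bay: back board 81 mm high, 400 wide, and two cheeks 65 mm high, 18 thick, 360 apart inside, from x = -35 to +95 mm. Origin: on the counter where the centre of the box's underside belongs; x points into the bay (away from the robot), y left, z up. The board's inner face is at x = +95 mm, so a box touching it squarely has its origin at the bay's origin.
- box: Heavy loose oak box (1.7 kg empty, give or take a quarter; packed it takes 10 to 20 N to slide), flat underside, 190 mm in x (posts come on top), 300 mm in y. Origin: centre of its underside; x points to its far (lip) wall, y left, z up. Side walls 80 mm high, 14 thick; front wall 88 high, 8 thick; back wall 106 high, 8 thick. Its starting yaw is up to 10 degrees off the bay's.
- box_floor (a point): Centre of the box's inner floor (box z = 8 mm; axes as the box). Free space down there: 150 mm in x, 272 mm in y (+-75, +-136). The lip leaves a mouth from x = -75 to +72 mm. Kit up to 70 mm high clears the lid.
- box_seat (a point): Where the centre of the seated lid's underside belongs (box x = 0, y = 0, z = 80 mm; axes as the box). The lid lies on the side walls and on 12 mm wide ledges (tops at z = 80) along the front and back wall, between these walls' inner faces at x = -87 and +87 mm: 8 mm play in x, 5 mm to either side in y.
- box_lip (a point): Middle of the lower inner edge of the dark lip on the box's far wall (box x = +72, z = 96 mm). The lip is 10 mm thick, hangs 15 mm inward from the wall's inner face over the full width, 16 mm above the ledge below it. Both its ends are closed by ears (6 mm thick, 30 mm long in x, 106 mm high) with 288 mm between them.
- post_left: Dark solid corner post on the left (y = +132 mm) of the box's near face, fixed to it: 12 mm thick, 36 mm wide, 88 mm high. Origin: centre of its underside (box frame x = -101 mm); its outer face is 6 mm nearer the robot (box x = -107 mm). To be pushed on.
- post_right: The same on the right (box y = -132 mm).
- cane: Delicate woven-cane panel on the box's near face between the posts, 228 mm wide, 66 mm high, recessed 6 mm behind the posts' outer faces. Origin: its centre. Not to be pressed on.
- lid: Loose oak lid (0.28 kg), a flat panel 166 mm in x, 278 mm in y, 8 mm thick, the same both ways round. Origin: centre of its underside; z up. On top in the middle stands a dark solid grip bar along y: 110 mm long, 14 mm thick in x, from z = 8 to 38 mm. It lies on the counter to the left at the start. Seated, its underside is at z = 80 mm in the box frame.
- brush_dark: Shoe brush, dark wooden back over black bristles (rigid), 122 x 36 x 38 mm (x, y, z), 0.12 kg. Origin: centre of its underside as it stands at the start; z up through its top. Long side along x. None if it is not out.
- brush_light: Shoe brush, light wooden back over cream bristles (rigid), 122 x 36 x 38 mm (x, y, z), 0.12 kg. Origin: centre of its underside as it stands at the start; z up through its top. Long side along x. None if it is not out.
- sponge: Shine sponge in a rigid case, black below and red above, 100 x 36 x 34 mm (x, y, z), 0.08 kg. Origin: centre of its underside as it stands at the start; z up through its top. Long side along x. None if it is not out.
- jar: Amber glass jar of shoe cream with a black lid, 44 mm diameter, 60 mm high, 0.13 kg. Origin: centre of its underside as it stands at the start; z up through its top. None if it is not out.
- tealight: Bystander: amber tealight glass, 50 mm diameter, 42 mm high, standing among the kit. Origin: centre of its underside. Not to be disturbed.
- tumbler: Bystander: amber tumbler, 72 mm diameter, 95 mm high. Origin: centre of its underside.
- lantern: Bystander: white pierced tealight lantern, 100 mm diameter, 85 mm high. Origin: centre of its underside.
- keybowl: Bystander: blue key bowl, 100 mm diameter, 35 mm high. Origin: centre of its underside.
- remote: Bystander: grey remote control, 150 x 44 x 18 mm. Origin: centre of its underside.
- case: Bystander: black spectacle case, 155 x 58 x 36 mm. Origin: centre of its underside.
Not all that is in view belongs to the job. What is shaped like the jar but pink or purple is not meant. There is more than one size of the brush_dark; the job needs the larger.

How it is judged:
By the outcome, as a careful person would: the job done as asked, in the order asked, and still so for the second after the job is handed in, with the robot touching nothing.
Of brush_dark, brush_light, sponge, jar only 2 to 4 are there at a start; the rules pass over those that are not, and their reading is None.
At some moment in a run one of brush_dark, brush_light, sponge, jar may be knocked a few centimetres aside while the robot is not near it.
Once in a run the grip may slacken for a moment while it holds something.
It also fails if it takes over 210 s, if anything falls off the work surface, if the arm or the gripper's body presses on something with over 40 N, if the wrist force passes 120 N, or if a joint passes its speed limit or range.

## Working session

There is one attempt and no reset: what is moved stays moved. The work goes in short steps, Python scripts to look and compute and a tool call to move; the robot and the scene stay as the last step left them, time stands still between calls to the robot, and variables do not carry over. Pictures are saved under pics/ and viewed, at most 14 in all, crops included, and the job is handed in when it is done.

Besides the shell and the picture viewer there is one more tool, called after "Emit:" as name([rows], argument=value, ...), one row to a line, values as JSON. play_rows: Moves the arm, as the interface text tells. Its arguments: {"type":"object","properties":{"increments":{"type":"array"},"claw":{"type":"number"}},"required":["increments"]}

```bash
ls; mkdir -p pics; cat > h.py <<'E'
import numpy as np, cv2
from scipy.spatial.transform import Rotation as R
from plant import ctrl
def cam(n):
    p=ctrl.camera_params(n); K=np.array([[p['fx'],0,p['cx']],[0,p['fy'],p['cy']],[0,0,1]])
    return K,R.from_rotvec(p['rvec']).as_matrix(),np.array(p['tvec'])
def ray2z(c,u,v,z):
    K,r,t=c; d=r.T@np.linalg.inv(K)@np.array([u,v,1.]); o=-r.T@t
    return o+d*(z-o[2])/d[2]
def proj(c,P):
    K,r,t=c; q=(r@np.atleast_2d(P).T).T+t; q=q@K.T; return q[:,:2]/q[:,2:]
def grab(n,f=None):
    im=ctrl.grab_frame(n)
    if f: cv2.imwrite('pics/'+f,im[:,:,::-1])
    return im
def st():
    o=ctrl.get_obs(); print('t',round(o['clock'],2),'p',np.round(o['ee_pos'],4),'rot',np.round(o['tcp_rot'],3),'F',np.round(o['contact_force'],1),'w',round(o['width'],4),'g',round(o['grasp_force'],1)); return o
E
python3 - <<'E'
from h import *
o=st(); print(R.from_rotvec(o['tcp_rot']).as_matrix().round(3))
for n in ['top','side','wrist']:
    grab(n,n+'0.png')
    K,r,t=cam(n); print(n,K[0,0],(-r.T@t).round(3),r[2].round(3))
E
```

```text
pics
t 0.0 p [ 0.2562 -0.5695  0.2305] rot [-3.07e+00 -6.59e-01  1.00e-03] F [ 0.3  0.2 -0.2] w 0.0854 g 0.0
[[ 0.912  0.41  -0.001]
 [ 0.41  -0.912  0.002]
 [-0.    -0.002 -1.   ]]
top 476.96897926814296 [0.359 0.01  1.963] [ 0.062 -0.005 -0.998]
side 420.74317143101723 [-0.109 -1.163  1.071] [ 0.365  0.715 -0.596]
wrist 349.3772724165319 [ 0.323 -0.539  0.372] [-0.263 -0.117 -0.958]
```

View pics/top0.png

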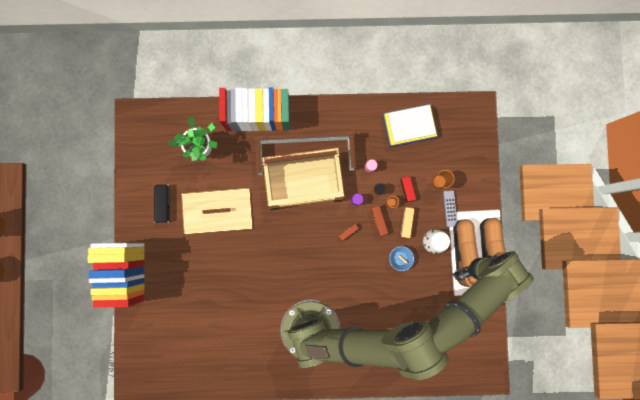

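View pics/side0.png

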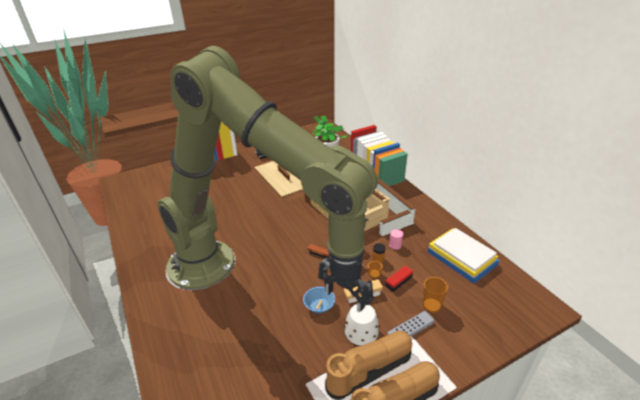

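```bash
cat > tr.py <<'E'
from h import *
import sys
def meas(n,camn='top',ztop=0.03,verbose=True,conf=0.2):
    out=[]
    for d in ctrl.trace(n,camn)[:4]:
        if d['confidence']<conf: continue
        m=d['mask'].astype(np.uint8); cs,_=cv2.findContours(m,0,2)
        if not cs: continue
        c=max(cs,key=cv2.contourArea)[:,0,:].astype(float)
        C=cam(camn); w=np.array([ray2z(C,u,v,ztop)[:2] for u,v in c])
        (cx,cy),(a,b),an=cv2.minAreaRect((w*1000).astype(np.float32))
        if a<b: a,b,an=b,a,an-90
        out.append((cx,cy,a,b,an))
        if verbose: print(n,round(d['confidence'],2),'px',np.round(d['location']),'c(mm) %.0f %.0f size %.0f %.0f ang %.1f'%(cx,cy,a,b,an))
    return out
E
python3 - <<'E'
from tr import *
for n,z in [('brush_dark',.038),('brush_light',.038),('sponge',.034),('jar',.06),('tealight',.042),('lid',.008),('box',.088),('box_lip',.106),('bay',.07),('post_left',.088),('post_right',.088),('tumbler',.095),('lantern',.085),('keybowl',.035),('remote',.018),('case',.036)]: meas(n,ztop=z)
E
```

```text
brush_dark 0.54 px [179. 443.] c(mm) 599 -556 size 90 69 ang -46.6
brush_dark 0.52 px [220. 382.] c(mm) 439 -290 size 122 40 ang 16.7
brush_dark 0.42 px [232. 347.] c(mm) 395 -164 size 84 27 ang -54.5
brush_light 0.57 px [220. 409.] c(mm) 429 -402 size 128 45 ang -10.1
sponge 0.71 px [189. 408.] c(mm) 565 -413 size 100 46 ang 14.7
jar 0.69 px [198. 355.] c(mm) 526 -198 size 44 40 ang 88.8
jar 0.46 px [164. 370.] c(mm) 660 -258 size 52 40 ang -46.3
tealight 0.54 px [200. 392.] c(mm) 515 -347 size 49 47 ang -28.0
tealight 0.53 px [178. 302.] c(mm) 616 13 size 308 215 ang -83.3
lid 0.9 px [212. 214.] c(mm) 493 372 size 277 166 ang -86.7
box 0.77 px [177. 307.] c(mm) 608 13 size 303 212 ang -84.1
box_lip 0.81 px [177. 304.] c(mm) 605 13 size 297 208 ang -84.0
box_lip 0.65 px [207. 448.] c(mm) 478 -556 size 141 47 ang 3.4
bay 0.95 px [137. 305.] c(mm) 719 3 size 399 163 ang -88.7
bay 0.26 px [178. 302.] c(mm) 611 14 size 304 211 ang -84.9
bay 0.2 px [205. 161.] c(mm) 525 579 size 152 60 ang -0.2
post_right 0.56 px [198. 338.] c(mm) 525 -122 size 22 17 ang -46.3
tumbler 0.88 px [178. 442.] c(mm) 595 -538 size 87 71 ang 88.8
lantern 0.63 px [239. 436.] c(mm) 349 -504 size 103 90 ang 88.8
keybowl 0.74 px [259. 401.] c(mm) 282 -374 size 97 97 ang 88.2
remote 0.9 px [208. 452.] c(mm) 480 -586 size 148 44 ang 1.7
remote 0.7 px [178. 445.] c(mm) 601 -564 size 88 66 ang -46.5
case 0.96 px [206. 165.] c(mm) 526 587 size 151 65 ang -0.1
case 0.69 px [193. 410.] c(mm) 563 -412 size 103 45 ang 14.7
```

```bash
python3 - <<'E'
from h import *
im=cv2.imread('pics/top0.png')[125:275,250:470]
cv2.imwrite('pics/crop0.png',cv2.resize(im,None,fx=3.6,fy=3.6,interpolation=cv2.INTER_CUBIC)[:600])
C=cam('top'); print(ray2z(C,380,188,.06))
w=cv2.imread('pics/wrist0.png'); 
E
```

```text
[ 0.56790591 -0.29389799  0.06      ]
```

View pics/crop0.png

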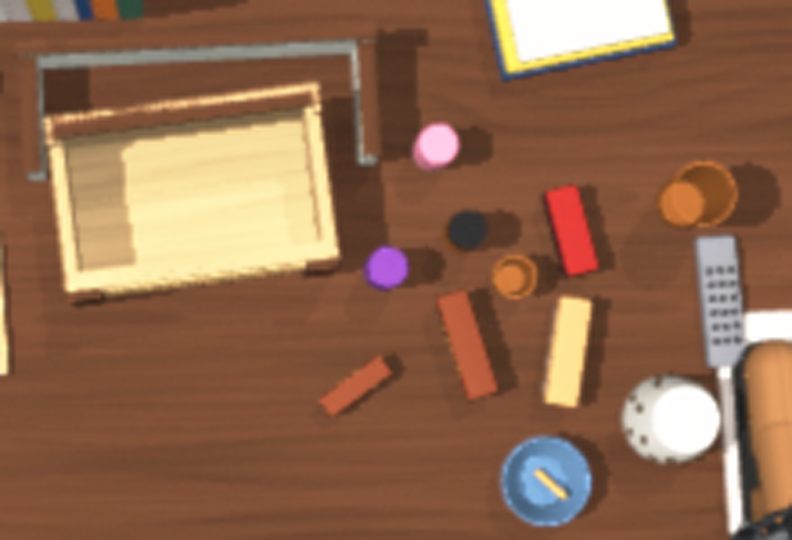

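```bash
cat > fit.py <<'E'
from tr import *
from scipy.optimize import minimize
def cub(x0,x1,y0,y1,z0,z1): return np.array([[x,y,z] for x in(x0,x1) for y in (y0,y1) for z in (z0,z1)])/1000
a=np.linspace(0,2*np.pi,24)
def cyl(d,h): return np.array([[d/2*np.cos(t),d/2*np.sin(t),z] for t in a for z in (0,h)])/1000
BR=cub(-61,61,-18,18,0,38)
M={'brush_dark':[BR],'brush_light':[BR],'sponge':[cub(-50,50,-18,18,0,34)],'jar':[cyl(44,60)],
 'box':[cub(-95,95,-150,150,0,80),cub(-95,-87,-150,150,0,88),cub(87,95,-150,150,0,106),cub(72,95,-150,150,96,106),cub(-107,-95,114,150,0,88),cub(-107,-95,-150,-114,0,88)],
 'lid':[cub(-83,83,-139,139,0,8),cub(-7,7,-55,55,8,38)],
 'bay':[cub(95,103,-200,200,0,81),cub(-35,95,180,198,0,65),cub(-35,95,-198,-180,0,65)]}
S=4
def render(C,name,p,z=0):
    r=np.array([[np.cos(p[2]),-np.sin(p[2]),0],[np.sin(p[2]),np.cos(p[2]),0],[0,0,1]])
    im=np.zeros((400*S,640*S),np.uint8)
    for pts in M[name]:
        q=proj(C,pts@r.T+[p[0],p[1],z])*S+S/2-.5
        cv2.fillConvexPoly(im,cv2.convexHull(q.round().astype(np.int32)),1)
    return im
def fit(name,p0,camn='top',near=None,z=0,ctrue=0.15):
    """near: px (u,v) of expected; picks closest detection"""
    C=cam(camn); ds=[d for d in ctrl.trace(name,camn) if d['confidence']>ctrue]
    if not ds: print(name,'not found'); return None
    u=proj(C,[p0[0],p0[1],z+.03])[0]
    d=min(ds,key=lambda d:np.hypot(d['location'][1]-u[0],d['location'][0]-u[1]))
    m=cv2.resize(d['mask'].astype(np.float32),None,fx=S,fy=S,interpolation=cv2.INTER_LINEAR)>.5
    def f(q):
        p=np.array(q)*[.01,.01,.1]; r=render(C,name,p,z)>0
        return 1-(r&m).sum()/max(1,(r|m).sum())
    x0=np.array(p0)/[.01,.01,.1]
    if name!='jar': s=minimize(f,x0,method='Nelder-Mead',options=dict(initial_simplex=x0+np.array([[0,0,0],[1.5,0,0],[0,1.5,0],[0,0,1.5]]),xatol=.02,fatol=1e-4))
    else:
        s=minimize(lambda q:f([*q,0]),x0[:2],method='Nelder-Mead',options=dict(initial_simplex=x0[:2]+np.array([[0,0],[1.5,0],[0,1.5]]),xatol=.02,fatol=1e-4)); s.x=np.r_[s.x,0]
    p=s.x*[.01,.01,.1]
    print('%-11s conf %.2f IoU %.2f  x %.1f y %.1f mm yaw %.1f deg'%(name,d['confidence'],1-s.fun,p[0]*1e3,p[1]*1e3,np.degrees(p[2])))
    return p
def go(P,yaw):
    """print increment (cm,deg) from present pose to world TCP P, tool down with tool x at yaw deg"""
    o=ctrl.get_obs(); r0=R.from_rotvec(o['tcp_rot']); c,s=np.cos(np.radians(yaw)),np.sin(np.radians(yaw))
    r1=R.from_matrix(np.array([[c,s,0],[s,-c,0],[0,0,-1]]))
    print('->',(r0.inv().apply(np.array(P)-o['ee_pos'])*100).round(2),(r0.inv()*r1).as_rotvec(degrees=True).round(1))
E
python3 - <<'E'
from fit import *
grab('top')
D=np.pi/180
fit('box',[.61,.013,6*D]); fit('bay',[.65,.0,1*D]); fit('lid',[.493,.372,3*D])
fit('brush_dark',[.439,-.29,16*D]);fit('brush_light',[.429,-.402,-10*D]);fit('sponge',[.565,-.413,14*D]);fit('jar',[.568,-.294,0])
st(); go([.429,-.402,.12],-10)
E
```

```text
box         conf 0.63 IoU 0.97  x 613.2 y 13.6 mm yaw 5.9 deg
bay         conf 0.85 IoU 0.82  x 686.6 y 3.2 mm yaw 1.8 deg
lid         conf 0.57 IoU 0.97  x 494.3 y 370.0 mm yaw 3.0 deg
brush_dark  conf 0.72 IoU 0.80  x 439.5 y -292.2 mm yaw 16.5 deg
brush_light conf 0.64 IoU 0.90  x 427.4 y -405.5 mm yaw -10.7 deg
sponge      conf 0.51 IoU 0.82  x 567.1 y -417.4 mm yaw 14.9 deg
jar         conf 0.49 IoU 0.90  x 567.4 y -293.3 mm yaw 0.0 deg
t 1.35 p [ 0.2564 -0.57    0.2313] rot [3.072 0.659 0.   ] F [-0.2 -0.1  1.1] w 0.0852 g 0.0
-> [22.63 -8.24 11.13] [ 0.  -0.  34.2]
```

Emit:
play_rows([
  [[22.3,-8.0,0,0,0,35],[22.3,-8.0,0,0,0,35],[22.3,-8.0,0,0,0,35],[22.3,-8.0,0,0,0,35],[22.3,-8.0,0,0,0,35],[22.3,-8.0,0,0,0,35],[22.3,-8.0,0,0,0,35],[22.3,-8.0,0,0,0,35]],
], claw=0.7)

```text
clock: 2.02
ee_pos: [0.4288, -0.4036, 0.2314]
tcp_rot: [-3.128, 0.287, -0.001]
contact_force: [0.1, -0.5, 0.4]
width: 0.06
grasp_force: 0.0
```

Emit:
play_rows([
  [[0,0,4,0,0,0],[0,0,8,0,0,0],[0,0,12,0,0,0],[0,0,16,0,0,0],[0,0,16,0,0,0]],
])

```text
clock: 2.43
ee_pos: [0.4219, -0.4039, 0.0643]
tcp_rot: [-3.121, 0.297, 0.016]
contact_force: [-1.4, 1.1, -0.5]
width: 0.0597
grasp_force: 0.0
```

Emit:
play_rows([
  [[0,0,2,0,0,0],[0,0,4,0,0,0],[0,0,5.5,0,0,0],[0,0,6.3,0,0,0],[0,0,6.3,0,0,0]],
])

```text
clock: 2.85
ee_pos: [0.4261, -0.4063, 0.0083]
tcp_rot: [-3.127, 0.297, 0.002]
contact_force: [-0.3, -0.1, -0.7]
width: 0.0595
grasp_force: 0.0
```

Emit:
play_rows([
  [[0,0,0,0,0,0],[0,0,0,0,0,0],[0,0,0,0,0,0],[0,0,0,0,0,0],[0,0,0,0,0,0],[0,0,0,0,0,0]],
], claw=0)

```text
clock: 3.35
ee_pos: [0.4276, -0.4065, 0.0101]
tcp_rot: [3.126, -0.295, 0.003]
contact_force: [-0.4, 0.3, 6.2]
width: 0.0351
grasp_force: 61.0
```

Emit:
play_rows([
  [[0,0,-2,0,0,0],[0,0,-5,0,0,0],[0,0,-8,0,0,0],[0,0,-12,0,0,0],[0,0,-16,0,0,0],[0,0,-18,0,0,0],[0,0,-18,0,0,0],[0,0,-18,0,0,0]],
])

```text
clock: 4.02
ee_pos: [0.4274, -0.406, 0.1902]
tcp_rot: [3.125, -0.295, 0.004]
contact_force: [0.2, 0.8, -1.0]
width: 0.0349
grasp_force: 60.3
```

```bash
cat > tgt.py <<'E'
from fit import *
B=np.array([.6132,.0136]); YB=5.9
def boxpt(x,y):
    c,s=np.cos(np.radians(YB)),np.sin(np.radians(YB)); return B+np.array([c*x-s*y,s*x+c*y])/1000
E
python3 - <<'E'
from tgt import *
st(); go([*boxpt(0,-94),.20],YB)
E
```

```text
t 4.02 p [ 0.4274 -0.406   0.1902] rot [ 3.125 -0.295  0.004] F [ 0.2  0.8 -1. ] w 0.0349 g 60.3
-> [ 13.11 -35.68  -1.01] [  0.1  -0.2 -16.7]
```

Emit:
play_rows([
  [[2,-4,-1,0,0,0],[3.2,-8,-1,0,0,0],[4.6,-12,-1,0,0,0],[6,-16,-1,0,0,0],[7.3,-19.7,-1,0,0,0],[7.3,-19.7,-1,0,0,0]],
])

```text
clock: 4.52
ee_pos: [0.5394, -0.2151, 0.1968]
tcp_rot: [-3.123, 0.276, 0.0]
contact_force: [1.7, 1.4, -0.5]
width: 0.0349
grasp_force: 60.4
```

Emit:
play_rows([
  [[2,-4,0,0,0,-5],[3.2,-8,0,0,0,-10],[4.6,-12,0,0,0,-14],[5.8,-16,0,0,0,-16.7],[5.8,-16,0,0,0,-16.7],[5.8,-16,0,0,0,-16.7]],
])

```text
clock: 5.02
ee_pos: [0.6226, -0.0746, 0.1963]
tcp_rot: [-3.134, -0.173, 0.004]
contact_force: [-0.2, -0.9, -0.7]
width: 0.0352
grasp_force: 60.4
```

Emit:
play_rows([
  [[0,0,3,0,0,0],[0,0,6,0,0,0],[0,0,9,0,0,0],[0,0,12,0,0,0],[0,0,14,0,0,0],[0,0,14,0,0,0]],
])

```text
clock: 5.52
ee_pos: [0.6179, -0.0807, 0.0527]
tcp_rot: [-3.137, -0.16, 0.016]
contact_force: [-0.7, 0.6, -1.7]
width: 0.035
grasp_force: 60.4
```

```bash
python3 - <<'E'
from tgt import *
st(); go([*boxpt(0,-94),.019],YB); grab('wrist','w1.png'); grab('top')
D=np.pi/180
fit('brush_dark',[.439,-.29,16*D]);fit('sponge',[.565,-.413,14*D]);fit('jar',[.568,-.294,0])
E
```

```text
t 5.52 p [ 0.6179 -0.0807  0.0527] rot [-3.137 -0.16   0.016] F [-0.7  0.6 -1.7] w 0.035 g 60.4
-> [ 0.53 -0.03  3.36] [-0.1  0.6 -0.1]
brush_dark  conf 0.72 IoU 0.87  x 438.3 y -293.5 mm yaw 15.3 deg
sponge      conf 0.70 IoU 0.76  x 565.3 y -414.0 mm yaw 13.5 deg
jar         conf 0.41 IoU 0.93  x 567.3 y -293.1 mm yaw 0.0 deg
```

View pics/w1.png

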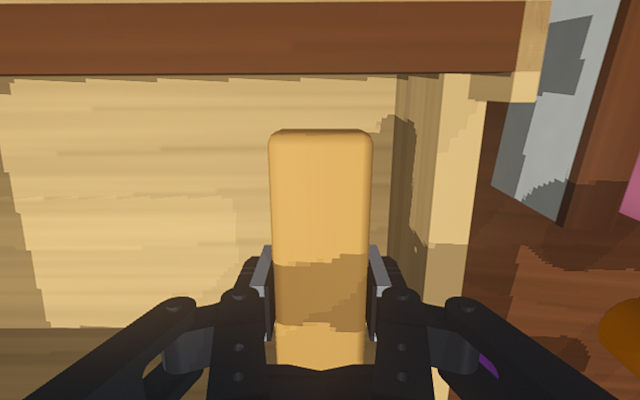

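Emit:
play_rows([
  [[0.2,0,1.5,0,0,0],[0.2,0,2.8,0,0,0],[0.2,0,3.3,0,0,0],[0.2,0,3.3,0,0,0],[0.2,0,3.3,0,0,0]],
])

```text
clock: 6.18
ee_pos: [0.6274, -0.0799, 0.0357]
tcp_rot: [3.134, 0.16, 0.016]
contact_force: [-20.7, 3.7, 62.1]
width: 0.0347
grasp_force: 86.4
```

Emit:
play_rows([
  [[0,0,0,0,0,0],[0,0,0,0,0,0],[0,0,0,0,0,0],[0,0,0,0,0,0]],
], claw=0.58)

```text
clock: 6.52
ee_pos: [0.6264, -0.0728, 0.0342]
tcp_rot: [-3.133, -0.168, -0.012]
contact_force: [-20.1, 18.6, 55.1]
width: 0.0498
grasp_force: 28.9
```

Emit:
play_rows([
  [[0,0,-2,0,0,0],[0,0,-5,0,0,0],[0,0,-9,0,0,0],[0,0,-13,0,0,0],[0,0,-17,0,0,0],[0,0,-17,0,0,0]],
])

```text
clock: 7.02
ee_pos: [0.6289, -0.0793, 0.2062]
tcp_rot: [3.135, 0.162, 0.026]
contact_force: [2.5, -0.5, -0.1]
width: 0.0494
grasp_force: 0.0
```

Emit:
play_rows([
  [[-20.6,19.3,0,0,0,-9.6],[-20.6,19.3,0,0,0,-9.6],[-20.6,19.3,0,0,0,-9.6],[-20.6,19.3,0,0,0,-9.6],[-20.6,19.3,0,0,0,-9.6],[-20.6,19.3,0,0,0,-9.6],[-20.6,19.3,0,0,0,-9.6],[-20.6,19.3,0,0,0,-9.6]],
], claw=0.7)

```text
clock: 7.68
ee_pos: [0.434, -0.2994, 0.1967]
tcp_rot: [3.11, 0.407, -0.003]
contact_force: [-0.0, -1.2, 0.8]
width: 0.0601
grasp_force: 0.0
```

Emit:
play_rows([
  [[0,0,0,0,0,0],[0,0,4,0,0,0],[0,0,8,0,0,0],[0,0,10,0,0,0],[0,0,10,0,0,0],[0,0,10,0,0,0]],
])

```text
clock: 8.18
ee_pos: [0.4404, -0.291, 0.0955]
tcp_rot: [-3.111, -0.428, -0.0]
contact_force: [0.8, -0.3, 0.4]
width: 0.0599
grasp_force: 0.0
```

```bash
python3 - <<'E'
from tgt import *
st(); grab('top')
D=np.pi/180
p=fit('brush_dark',[.439,-.29,16*D]);fit('sponge',[.565,-.413,14*D]);fit('jar',[.568,-.294,0]); fit('brush_light',[*boxpt(0,-94),YB*D],z=.008)
go([.4383,-.2935,.008],15.5)
E
```

```text
t 8.18 p [ 0.4404 -0.291   0.0955] rot [-3.111 -0.428 -0.   ] F [ 0.8 -0.3  0.4] w 0.0599 g 0.0
brush_dark  conf 0.68 IoU 0.35  x 439.8 y -287.5 mm yaw 7.9 deg
sponge      conf 0.61 IoU 0.93  x 564.4 y -415.6 mm yaw 16.1 deg
jar         conf 0.42 IoU 0.90  x 565.5 y -293.6 mm yaw 0.0 deg
brush_light conf 0.67 IoU 0.82  x 632.2 y -79.5 mm yaw 4.3 deg
-> [-0.27 -0.01  8.9 ] [ 0.1 -0.1  0. ]
```

Emit:
play_rows([
  [[-0.2,0,3,0,0,0],[-0.2,0,5,0,0,0],[-0.2,0,7,0,0,0],[-0.2,0,8.5,0,0,0],[-0.2,0,8.8,0,0,0],[-0.2,0,8.8,0,0,0]],
])

```text
clock: 8.93
ee_pos: [0.4375, -0.2928, 0.0073]
tcp_rot: [-3.112, -0.424, 0.001]
contact_force: [0.4, -0.4, -0.5]
width: 0.0596
grasp_force: 0.0
```

Emit:
play_rows([
  [[0,0,0,0,0,0],[0,0,0,0,0,0],[0,0,0,0,0,0],[0,0,0,0,0,0],[0,0,0,0,0,0],[0,0,0,0,0,0]],
], claw=0)

```text
clock: 9.43
ee_pos: [0.4383, -0.2933, 0.0088]
tcp_rot: [3.111, 0.424, 0.003]
contact_force: [0.1, 1.2, 7.0]
width: 0.0351
grasp_force: 60.7
```

Emit:
play_rows([
  [[0,0,-2,0,0,0],[0,0,-5,0,0,0],[0,0,-8,0,0,0],[0,0,-12,0,0,0],[0,0,-16,0,0,0],[0,0,-19,0,0,0],[0,0,-19,0,0,0],[0,0,-19,0,0,0]],
])

```text
clock: 10.1
ee_pos: [0.4382, -0.2935, 0.1997]
tcp_rot: [3.109, 0.423, 0.006]
contact_force: [0.1, -0.2, -2.5]
width: 0.0348
grasp_force: 65.8
```

```bash
python3 - <<'E'
from tgt import *
st(); im=grab('top')[:,:,::-1]; C=cam('top'); im2=grab('side')[:,:,::-1]
D=np.pi/180
fit('sponge',[.565,-.413,14*D]);fit('jar',[.568,-.294,0]);fit('box',[.613,.013,6*D])
a=cv2.resize(im[130:220,250:370],None,fx=5,fy=5,interpolation=cv2.INTER_CUBIC)[:, :400+200]
b=cv2.resize(im2[170:270,300:440],None,fx=4,fy=4,interpolation=cv2.INTER_CUBIC)
cv2.imwrite('pics/a.png',cv2.resize(np.hstack([cv2.resize(a,(560,420)),cv2.resize(b,(560,420))]),(800,300)))
go([*boxpt(-5,-33),.20],YB)
E
```

```text
t 10.1 p [ 0.4382 -0.2935  0.1997] rot [3.109 0.423 0.006] F [ 0.1 -0.2 -2.5] w 0.0348 g 65.8
sponge      conf 0.61 IoU 0.79  x 568.5 y -415.7 mm yaw 14.4 deg
jar         conf 0.23 IoU 0.00  x 568.0 y -294.0 mm yaw 0.0 deg
box         conf 0.90 IoU 0.90  x 613.6 y 13.9 mm yaw 6.5 deg
-> [ 24.15 -21.6   -0.41] [-0.1  0.1  9.6]
```

View pics/a.png

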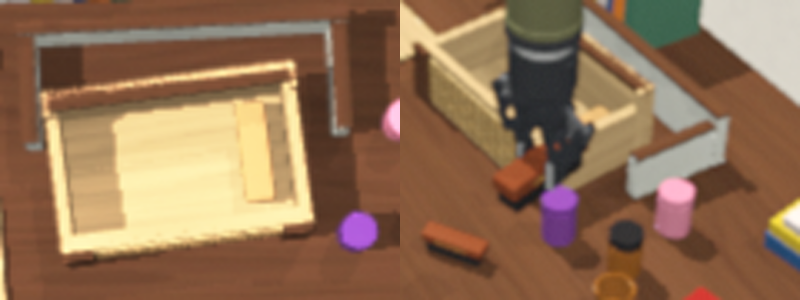

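Emit:
play_rows([
  [[2,-2,0,0,0,0],[5,-4.5,0,0,0,0],[8,-7,0,0,0,0],[11,-9.7,0,0,0,0],[12,-10.8,0,0,0,0]],
])

```text
clock: 10.77
ee_pos: [0.527, -0.1501, 0.1963]
tcp_rot: [-3.108, -0.434, -0.002]
contact_force: [0.6, 0.9, -1.5]
width: 0.0353
grasp_force: 65.7
```

Emit:
play_rows([
  [[3,-2.7,0,0,0,4],[6,-5.4,0,0,0,7],[9,-8,0,0,0,9.6],[11,-10,0,0,0,9.6],[12.1,-10.8,0,0,0,9.6],[12.1,-10.8,0,0,0,9.6],[12.1,-10.8,0,0,0,9.6],[12.1,-10.8,0,0,0,9.6]],
])

```text
clock: 11.43
ee_pos: [0.611, -0.0222, 0.1964]
tcp_rot: [3.136, 0.16, -0.003]
contact_force: [0.4, -0.7, -0.8]
width: 0.0351
grasp_force: 65.7
```

Emit:
play_rows([
  [[0,0,3,0,0,0],[0,0,6,0,0,0],[0,0,9,0,0,0],[0,0,12,0,0,0],[0,0,13,0,0,0],[0,0,13,0,0,0],[0,0,13,0,0,0]],
])

```text
clock: 12.02
ee_pos: [0.6119, -0.0215, 0.0679]
tcp_rot: [3.137, 0.16, -0.0]
contact_force: [0.6, 0.9, -0.1]
width: 0.0352
grasp_force: 65.7
```

```bash
python3 - <<'E'
from tgt import *
st(); go([*boxpt(-4,-34),.019],YB); grab('top')
D=np.pi/180
fit('sponge',[.565,-.413,14*D]);fit('jar',[.568,-.294,0])
E
```

```text
t 12.02 p [ 0.6119 -0.0215  0.0679] rot [ 3.137  0.16  -0.   ] F [ 0.6  0.9 -0.1] w 0.0352 g 65.7
-> [ 0.09 -0.08  4.89] [ 0.   0.  -0.1]
sponge      conf 0.55 IoU 0.90  x 565.1 y -414.6 mm yaw 11.9 deg
jar         conf 0.59 IoU 0.94  x 567.3 y -293.7 mm yaw 0.0 deg
```

Emit:
play_rows([
  [[0,0,2,0,0,0],[0,0,3.5,0,0,0],[0,0,4.7,0,0,0],[0,0,4.7,0,0,0],[0,0,4.7,0,0,0]],
])

```text
clock: 12.58
ee_pos: [0.612, -0.0202, 0.0207]
tcp_rot: [3.137, 0.162, -0.0]
contact_force: [-0.3, 0.1, -1.1]
width: 0.0353
grasp_force: 65.7
```

Emit:
play_rows([
  [[0,0,0,0,0,0],[0,0,0,0,0,0],[0,0,0,0,0,0],[0,0,0,0,0,0]],
], claw=0.56)

```text
clock: 12.92
ee_pos: [0.6124, -0.0202, 0.0211]
tcp_rot: [3.137, 0.162, 0.002]
contact_force: [0.6, -0.0, 1.1]
width: 0.0479
grasp_force: 0.0
```

Emit:
play_rows([
  [[0,0,-2,0,0,0],[0,0,-5,0,0,0],[0,0,-9,0,0,0],[0,0,-13,0,0,0],[0,0,-17,0,0,0],[0,0,-17,0,0,0]],
])

```text
clock: 13.42
ee_pos: [0.6159, -0.0199, 0.1992]
tcp_rot: [3.137, 0.162, 0.021]
contact_force: [1.1, 0.0, -0.4]
width: 0.0479
grasp_force: 0.0
```

Emit:
play_rows([
  [[-1,4,0,0,0,0],[-2,8,0,0,0,0],[-3,12,0,0,0,0],[-4,16,0,0,0,0],[-4.4,19.4,0,0,0,0],[-4.4,19.4,0,0,0,0]],
], claw=0.65)

```text
clock: 13.92
ee_pos: [0.5858, -0.2284, 0.1901]
tcp_rot: [3.132, 0.144, -0.002]
contact_force: [-0.2, -1.0, -0.0]
width: 0.0558
grasp_force: 0.0
```

Emit:
play_rows([
  [[-1,4,0,0,0,-3],[-2,8,0,0,0,-6],[-3,12,0,0,0,-8],[-4,16,0,0,0,-8],[-4.3,19.4,0,0,0,-8],[-4.3,19.4,0,0,0,-8],[-4.3,19.4,0,0,0,-8]],
])

```text
clock: 14.5
ee_pos: [0.5641, -0.4178, 0.1895]
tcp_rot: [3.119, 0.374, -0.001]
contact_force: [0.2, 1.5, 0.0]
width: 0.0554
grasp_force: 0.0
```

```bash
python3 - <<'E'
from tgt import *
st();D=np.pi/180; grab('top');fit('brush_dark',[*boxpt(-4,-34),YB*D],z=.008);fit('box',[.613,.013,6*D]);fit('jar',[.568,-.294,0])
grab('wrist'); meas('sponge','wrist',.034);meas('tealight','wrist',.042)
go([.566,-.415,.006],14)
E
```

```text
t 14.5 p [ 0.5641 -0.4178  0.1895] rot [ 3.119e+00  3.740e-01 -1.000e-03] F [0.2 1.5 0. ] w 0.0554 g 0.0
brush_dark  conf 0.79 IoU 0.91  x 615.5 y -22.9 mm yaw 5.9 deg
box not found
jar         conf 0.69 IoU 0.00  x 568.0 y -294.0 mm yaw 0.0 deg
sponge 0.6 px [174. 317.] c(mm) 568 -413 size 100 37 ang 12.1
sponge 0.28 px [78. 13.] c(mm) 585 -155 size 126 28 ang -0.7
tealight 0.93 px [218. 237.] c(mm) 517 -346 size 55 49 ang 11.2
tealight 0.53 px [ 4. 79.] c(mm) 650 -198 size 45 11 ang -76.0
-> [-0.04  0.12 18.46] [-0. -0.  0.]
```

Emit:
play_rows([
  [[0,0,4,0,0,1],[0,0,8,0,0,2],[0,0,11,0,0,2],[0,0,14,0,0,2],[0,0,16.5,0,0,2],[0,0,18,0,0,2],[0,0,18.4,0,0,2],[0,0,18.4,0,0,2]],
])

```text
clock: 15.52
ee_pos: [0.5651, -0.4141, 0.0052]
tcp_rot: [-3.123, -0.328, 0.003]
contact_force: [-1.3, -0.8, -0.5]
width: 0.0553
grasp_force: 0.0
```

Emit:
play_rows([
  [[0,0,0,0,0,0],[0,0,0,0,0,0],[0,0,0,0,0,0],[0,0,0,0,0,0],[0,0,0,0,0,0],[0,0,0,0,0,0]],
], claw=0)

```text
clock: 16.02
ee_pos: [0.5664, -0.4157, 0.0082]
tcp_rot: [3.123, 0.326, 0.004]
contact_force: [-0.1, 0.1, 6.3]
width: 0.0348
grasp_force: 61.6
```

Emit:
play_rows([
  [[0,0,-2,0,0,0],[0,0,-5,0,0,0],[0,0,-8,0,0,0],[0,0,-12,0,0,0],[0,0,-16,0,0,0],[0,0,-19,0,0,0],[0,0,-19,0,0,0],[0,0,-19,0,0,0]],
])

```text
clock: 16.68
ee_pos: [0.5662, -0.4157, 0.1992]
tcp_rot: [3.121, 0.326, 0.006]
contact_force: [-0.6, 0.0, -1.6]
width: 0.035
grasp_force: 60.9
```

```bash
python3 - <<'E'
from tgt import *
st();D=np.pi/180; grab('top');fit('box',[.613,.013,6*D]);fit('jar',[.568,-.294,0])
go([*boxpt(-4,26),.20],YB)
E
```

```text
t 16.68 p [ 0.5662 -0.4157  0.1992] rot [3.121 0.326 0.006] F [-0.6  0.  -1.6] w 0.035 g 60.9
box         conf 0.68 IoU 0.84  x 614.1 y 13.9 mm yaw 6.7 deg
jar         conf 0.65 IoU 0.87  x 567.7 y -293.2 mm yaw 0.0 deg
-> [ 13.49 -43.53  -0.47] [-0.1  0.1  6. ]
```

Emit:
play_rows([
  [[1,-3,0,0,0,0],[2.2,-7,0,0,0,0],[3.4,-11,0,0,0,0],[4.6,-15,0,0,0,0],[5.8,-19,0,0,0,0],[6.7,-21.8,0,0,0,0],[6.7,-21.8,0,0,0,0]],
])

```text
clock: 17.42
ee_pos: [0.5866, -0.1781, 0.1952]
tcp_rot: [-3.117, -0.342, 0.001]
contact_force: [-0.1, 0.3, -1.0]
width: 0.0351
grasp_force: 60.8
```

Emit:
play_rows([
  [[1,-3,0,0,0,2],[2.2,-7,0,0,0,4],[3.4,-11,0,0,0,6],[4.6,-15,0,0,0,6],[5.8,-19,0,0,0,6],[6.8,-21.7,0,0,0,6],[6.8,-21.7,0,0,0,6],[6.8,-21.7,0,0,0,6]],
])

```text
clock: 18.08
ee_pos: [0.6069, 0.0408, 0.1948]
tcp_rot: [-3.136, -0.17, 0.004]
contact_force: [-1.0, -0.2, -1.4]
width: 0.0349
grasp_force: 60.8
```

Emit:
play_rows([
  [[0,0,3,0,0,0],[0,0,6,0,0,0],[0,0,9,0,0,0],[0,0,12,0,0,0],[0,0,13,0,0,0],[0,0,13,0,0,0],[0,0,13,0,0,0]],
])

```text
clock: 18.67
ee_pos: [0.6077, 0.0372, 0.0663]
tcp_rot: [3.137, 0.16, -0.002]
contact_force: [0.6, -0.4, 0.1]
width: 0.0349
grasp_force: 60.8
```

```bash
python3 - <<'E'
from tgt import *
st(); go([*boxpt(-4,26),.019],YB); grab('top')
fit('jar',[.568,-.294,0]); print(boxpt(-4,26))
E
```

```text
t 18.67 p [0.6077 0.0372 0.0663] rot [ 3.137e+00  1.600e-01 -2.000e-03] F [ 0.6 -0.4  0.1] w 0.0349 g 60.8
-> [-0.09 -0.19  4.73] [ 0.   0.1 -0.1]
jar         conf 0.47 IoU 0.83  x 567.0 y -293.1 mm yaw 0.0 deg
[0.60654858 0.0390511 ]
```

Emit:
play_rows([
  [[0,-0.2,2,0,0,0],[0,-0.2,3.5,0,0,0],[0,-0.2,4.6,0,0,0],[0,-0.2,4.6,0,0,0],[0,-0.2,4.6,0,0,0]],
])

```text
clock: 19.18
ee_pos: [0.6077, 0.0402, 0.021]
tcp_rot: [3.137, 0.162, 0.001]
contact_force: [-0.4, 0.1, -0.3]
width: 0.0346
grasp_force: 60.8
```

Emit:
play_rows([
  [[0,0,0,0,0,0],[0,0,0,0,0,0],[0,0,0,0,0,0],[0,0,0,0,0,0]],
], claw=0.56)

```text
clock: 19.52
ee_pos: [0.6079, 0.0404, 0.0211]
tcp_rot: [-3.137, -0.162, -0.002]
contact_force: [-0.8, -0.8, 1.6]
width: 0.0475
grasp_force: 0.0
```

Emit:
play_rows([
  [[0,0,-2,0,0,0],[0,0,-5,0,0,0],[0,0,-9,0,0,0],[0,0,-13,0,0,0],[0,0,-17,0,0,0],[0,0,-17,0,0,0]],
])

```text
clock: 20.02
ee_pos: [0.6113, 0.0412, 0.1991]
tcp_rot: [-3.137, -0.162, -0.021]
contact_force: [1.8, 0.6, 0.6]
width: 0.0477
grasp_force: 0.0
```

Emit:
play_rows([
  [[-1,4,0,0,0,0],[-2,8,0,0,0,0],[-3,12,0,0,0,0],[-3.7,16.3,0,0,0,0],[-3.7,16.3,0,0,0,0]],
], claw=0.8)

```text
clock: 20.43
ee_pos: [0.5855, -0.1371, 0.1901]
tcp_rot: [3.132, 0.143, -0.002]
contact_force: [-0.5, -2.5, 0.3]
width: 0.0684
grasp_force: 0.0
```

Emit:
play_rows([
  [[-1,4,0,0,0,0],[-2,8,0,0,0,0],[-3,12,0,0,0,0],[-3.7,16.3,0,0,0,0],[-3.7,16.3,0,0,0,0],[-3.7,16.3,0,0,0,0],[-3.7,16.3,0,0,0,0]],
])

```text
clock: 21.02
ee_pos: [0.5674, -0.2912, 0.1901]
tcp_rot: [-3.137, -0.161, -0.0]
contact_force: [0.4, 0.5, 0.2]
width: 0.068
grasp_force: 0.0
```

```bash
python3 - <<'E'
from tgt import *
st();D=np.pi/180; grab('top');fit('sponge',[*boxpt(-4,26),YB*D],z=.008)
grab('wrist'); meas('jar','wrist',.06);meas('tealight','wrist',.042)
go([.5673,-.2933,.03],YB)
E
```

```text
t 21.02 p [ 0.5674 -0.2912  0.1901] rot [-3.137 -0.161 -0.   ] F [0.4 0.5 0.2] w 0.068 g 0.0
sponge      conf 0.55 IoU 0.78  x 603.7 y 37.4 mm yaw 5.3 deg
jar 0.9 px [217. 218.] c(mm) 534 -207 size 64 43 ang -38.8
jar 0.84 px [ 58. 294.] c(mm) 662 -260 size 43 42 ang 6.1
jar 0.69 px [185. 320.] c(mm) 571 -290 size 52 42 ang 6.1
tealight 0.57 px [243. 372.] c(mm) 517 -341 size 56 48 ang 50.9
-> [-0.11  0.33 16.05] [-0.  -0.   0.2]
```

Emit:
play_rows([
  [[0,0.1,4,0,0,0],[0,0.1,7,0,0,0],[0,0.1,10,0,0,0],[0,0.1,13,0,0,0],[0,0.1,15,0,0,0],[0,0.1,16,0,0,0],[0,0.1,16,0,0,0],[0,0.1,16,0,0,0]],
])

```text
clock: 21.93
ee_pos: [0.5681, -0.2922, 0.0308]
tcp_rot: [-3.137, -0.163, -0.0]
contact_force: [-0.6, -0.3, -0.2]
width: 0.0685
grasp_force: 0.0
```

Emit:
play_rows([
  [[0,0,0,0,0,0],[0,0,0,0,0,0],[0,0,0,0,0,0],[0,0,0,0,0,0],[0,0,0,0,0,0],[0,0,0,0,0,0]],
], claw=0)

```text
clock: 22.43
ee_pos: [0.5689, -0.2929, 0.0324]
tcp_rot: [3.136, 0.162, 0.005]
contact_force: [-1.2, 0.4, 7.0]
width: 0.0425
grasp_force: 61.0
```

Emit:
play_rows([
  [[0,0,-2,0,0,0],[0,0,-5,0,0,0],[0,0,-8,0,0,0],[0,0,-12,0,0,0],[0,0,-16,0,0,0],[0,0,-19,0,0,0],[0,0,-19,0,0,0],[0,0,-19,0,0,0]],
])

```text
clock: 23.1
ee_pos: [0.5684, -0.293, 0.2232]
tcp_rot: [3.135, 0.162, 0.007]
contact_force: [0.1, -0.3, -2.0]
width: 0.0423
grasp_force: 61.1
```

```bash
python3 - <<'E'
from tgt import *
st();D=np.pi/180
go([*boxpt(-5,92),.22],YB)
E
```

```text
t 23.1 p [ 0.5684 -0.293   0.2232] rot [3.135 0.162 0.007] F [ 0.1 -0.3 -2. ] w 0.0423 g 61.1
-> [  7.11 -39.24   0.23] [ 0.2 -0.3  0. ]
```

Emit:
play_rows([
  [[0.7,-4,0,0,0,0],[1.4,-8,0,0,0,0],[2.1,-12,0,0,0,0],[2.8,-16,0,0,0,0],[3.5,-19.6,0,0,0,0],[3.5,-19.6,0,0,0,0]],
])

```text
clock: 23.6
ee_pos: [0.5819, -0.0831, 0.2193]
tcp_rot: [-3.13, -0.18, 0.002]
contact_force: [0.3, 2.3, -1.7]
width: 0.0426
grasp_force: 61.4
```

Emit:
play_rows([
  [[0.7,-4,0,0,0,0],[1.4,-8,0,0,0,0],[2.1,-12,0,0,0,0],[2.8,-16,0,0,0,0],[3.5,-19.6,0,0,0,0],[3.5,-19.6,0,0,0,0],[3.5,-19.6,0,0,0,0]],
])

```text
clock: 24.18
ee_pos: [0.5956, 0.1076, 0.2188]
tcp_rot: [-3.136, -0.171, 0.004]
contact_force: [-0.0, -1.1, -1.6]
width: 0.0424
grasp_force: 61.5
```

Emit:
play_rows([
  [[0,0,3,0,0,0],[0,0,6,0,0,0],[0,0,9,0,0,0],[0,0,12,0,0,0],[0,0,14,0,0,0],[0,0,15,0,0,0],[0,0,15,0,0,0],[0,0,15,0,0,0]],
])

```text
clock: 24.85
ee_pos: [0.5967, 0.1035, 0.0702]
tcp_rot: [3.137, 0.161, -0.001]
contact_force: [0.6, 0.2, -1.0]
width: 0.0426
grasp_force: 61.5
```

```bash
python3 - <<'E'
from tgt import *
st();D=np.pi/180
go([*boxpt(-5,92),.042],YB); grab('top'); p=fit('lid',[.494,.37,3*D])
E
```

```text
t 24.85 p [0.5967 0.1035 0.0702] rot [ 3.137e+00  1.610e-01 -1.000e-03] F [ 0.6  0.2 -1. ] w 0.0426 g 61.5
-> [ 0.22 -0.09  2.82] [ 0.  0. -0.]
lid         conf 0.86 IoU 0.97  x 493.7 y 371.3 mm yaw 3.5 deg
```

Emit:
play_rows([
  [[0,0,1,0,0,0],[0,0,2,0,0,0],[0,0,2.8,0,0,0],[0,0,2.8,0,0,0],[0,0,2.8,0,0,0]],
])

```text
clock: 25.37
ee_pos: [0.5963, 0.1046, 0.0417]
tcp_rot: [3.137, 0.163, -0.002]
contact_force: [0.0, 0.3, -1.6]
width: 0.0421
grasp_force: 61.7
```

Emit:
play_rows([
  [[0,0,0,0,0,0],[0,0,0,0,0,0],[0,0,0,0,0,0],[0,0,0,0,0,0]],
], claw=0.66)

```text
clock: 25.7
ee_pos: [0.5969, 0.1046, 0.0426]
tcp_rot: [-3.137, -0.162, -0.001]
contact_force: [-0.4, -0.3, -0.4]
width: 0.0562
grasp_force: 0.0
```

Emit:
play_rows([
  [[0,0,-2,0,0,0],[0,0,-5,0,0,0],[0,0,-9,0,0,0],[0,0,-13,0,0,0],[0,0,-17,0,0,0],[0,0,-21,0,0,0],[0,0,-25,0,0,0]],
])

```text
clock: 26.28
ee_pos: [0.5962, 0.1045, 0.2948]
tcp_rot: [-3.137, -0.163, -0.001]
contact_force: [0.9, 0.3, 0.1]
width: 0.0565
grasp_force: 0.0
```

Emit:
play_rows([
  [[-1,2,-4,0,0,0],[-2,4,-7,0,0,0],[-4,6,-10,0,0,0],[-5,8,-11,0,0,0],[-5,8,-11,0,0,0],[-5,8,-11,0,0,0],[-5,8,-11,0,0,0]],
])

```text
clock: 26.87
ee_pos: [0.555, 0.0205, 0.4018]
tcp_rot: [-3.137, -0.163, 0.001]
contact_force: [-0.3, 0.4, -0.6]
width: 0.0564
grasp_force: 0.0
```

```bash
python3 - <<'E'
from tgt import *
st();D=np.pi/180
grab('wrist','w2.png'); p=fit('box',[.613,.013,6*D],'wrist'); fit('jar',[*boxpt(-5,92),0],'wrist',z=.008);fit('bay',[.687,.003,.03],'wrist')
grab('top'); fit('lid',[.494,.37,3*D])
E
```

```text
t 26.87 p [0.555  0.0205 0.4018] rot [-3.137e+00 -1.630e-01  1.000e-03] F [-0.3  0.4 -0.6] w 0.0564 g 0.0
box         conf 0.73 IoU 0.00  x 363.4 y -63.6 mm yaw 90.4 deg
jar         conf 0.75 IoU 0.93  x 593.8 y 105.6 mm yaw 0.0 deg
bay not found
lid         conf 0.92 IoU 0.96  x 494.2 y 371.4 mm yaw 3.4 deg
```

View pics/w2.png

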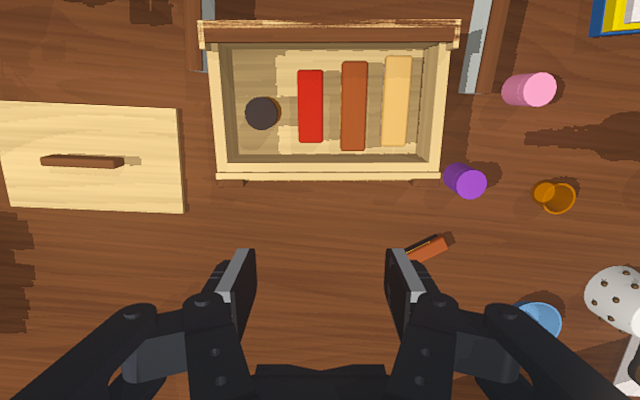

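```bash
cat > edge.py <<'E'
from fit import *
def segs(L):
    out=[]
    for a,b in L: out.append(np.linspace(a,b,60))
    return np.vstack(out)/1000
BOX=segs([((-95,-114,88),(-95,114,88)),((-87,-136,88),(-87,136,88)),((-107,114,88),(-107,150,88)),((-107,-150,88),(-107,-114,88)),
 ((72,-144,106),(72,144,106)),((95,-150,106),(95,150,106)),((-87,150,80),(65,150,80)),((-87,-150,80),(65,-150,80)),((-75,136,80),(65,136,80)),((-75,-136,80),(65,-136,80))])
LID=segs([((-83,-139,8),(83,-139,8)),((-83,139,8),(83,139,8)),((-83,-139,8),(-83,139,8)),((83,-139,8),(83,139,8)),((-7,-55,38),(7,-55,38)),((-7,55,38),(7,55,38)),((-7,-55,38),(-7,55,38)),((7,-55,38),(7,55,38))])
BAY=segs([((95,-180,81),(95,180,81)),((103,-200,81),(103,200,81)),((-35,180,65),(95,180,65)),((-35,198,65),(95,198,65)),((-35,-180,65),(95,-180,65)),((-35,-198,65),(95,-198,65)),((-35,180,65),(-35,198,65)),((-35,-198,65),(-35,-180,65))])
def place(P,p,z=0):
    c,s=np.cos(p[2]),np.sin(p[2]); r=np.array([[c,-s,0],[s,c,0],[0,0,1]]); return P@r.T+[p[0],p[1],z]
def efit(im,C,P,p0,z=0,lab='',file=None):
    g=cv2.cvtColor(im,cv2.COLOR_RGB2GRAY); e=cv2.Canny(cv2.GaussianBlur(g,(3,3),0),30,80)
    dt=np.minimum(cv2.distanceTransform(255-e,cv2.DIST_L2,5),6)
    def f(q,full=False):
        u=proj(C,place(P,np.array(q)*[.01,.01,.1],z)); d=cv2.remap(dt,u[:,:1].astype(np.float32),u[:,1:].astype(np.float32),cv2.INTER_LINEAR,borderValue=-1)[:,0]
        ok=d>=0; return d[ok].mean() if ok.any() else 9
    best=None
    for dx in (-.5,0,.5):
        for dw in (-.2,0,.2):
            x0=np.array(p0)/[.01,.01,.1]+[dx,0,dw]
            s=minimize(f,x0,method='Nelder-Mead',options=dict(initial_simplex=x0+np.array([[0,0,0],[.8,0,0],[0,.8,0],[0,0,.3]]),xatol=.01,fatol=1e-4))
            if best is None or s.fun<best.fun: best=s
    p=best.x*[.01,.01,.1]; print(lab,'cost px %.2f x %.1f y %.1f yaw %.2f'%(best.fun,p[0]*1e3,p[1]*1e3,np.degrees(p[2])))
    if file:
        o=im[:,:,::-1].copy()
        for u in proj(C,place(P,p,z)).round().astype(int):
            if 0<=u[0]<640 and 0<=u[1]<400: o[u[1],u[0]]=(255,0,255)
        cv2.imwrite('pics/'+file,o)
    return p
E
python3 - <<'E'
from edge import *
D=np.pi/180
for n in ['wrist','top']:
    C=cam(n); im=grab(n)
    p=efit(im,C,BOX,[.6135,.0138,6.2*D],lab=n+' box',file='e_%s.png'%n)
    efit(im,C,LID,[.494,.371,3.4*D],lab=n+' lid')
    if n=='top':efit(im,C,BAY,[.687,.003,1.8*D],lab=n+' bay')
E
```

```text
wrist box cost px 0.72 x 636.3 y 19.5 yaw 6.02
wrist lid cost px 0.57 x 493.0 y 373.7 yaw 3.37
top box cost px 1.08 x 606.8 y 14.2 yaw 5.95
top lid cost px 0.37 x 493.6 y 370.3 yaw 3.22
top bay cost px 1.17 x 667.0 y -2.8 yaw 0.63
```

View pics/e_wrist.png

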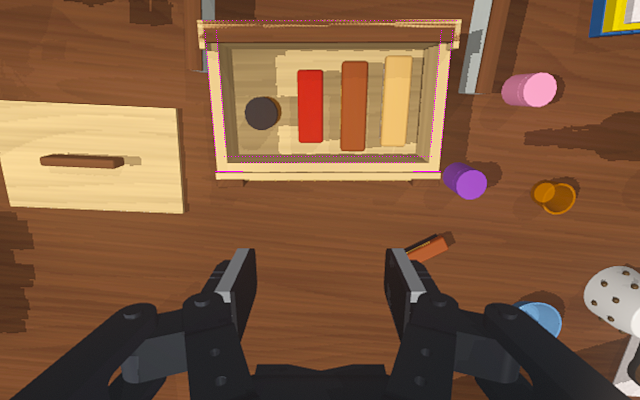

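```bash
python3 - <<'E'
from edge import *
im=cv2.imread('pics/w2.png'); C=cam('wrist'); st()
print('campos',(-C[1].T@C[2]).round(3))
for c in (280,):
  print([ (r,*im[r,c].tolist()) for r in list(range(14,50))+list(range(150,192))])
for px in (.6135,.625):
  pts=place(np.array([[x,27,z] for x,z in ((95,106),(87,106),(72,106),(72,96),(-75,80),(-87,80),(-87,88),(-95,88),(-101,0))])/1000.,[px,.0138,6*np.pi/180]); print(proj(C,pts).round(1).tolist())
for d in ctrl.trace('box','wrist'): 
  m=d['mask']; r,c=np.where(m); print(d['confidence'],d['location'],r.min(),r.max(),c.min(),c.max())
E
```

```text
t 27.27 p [0.5553 0.0203 0.4019] rot [-3.137e+00 -1.630e-01  1.000e-03] F [ 0.  -0.1 -0.3] w 0.0561 g 0.0
campos [0.628 0.028 0.544]
[(14, 45, 77, 121), (15, 43, 75, 121), (16, 46, 75, 120), (17, 44, 71, 115), (18, 40, 66, 109), (19, 37, 62, 106), (20, 63, 109, 158), (21, 79, 135, 185), (22, 139, 203, 235), (23, 137, 198, 232), (24, 85, 137, 180), (25, 83, 136, 181), (26, 110, 170, 212), (27, 93, 145, 188), (28, 57, 93, 141), (29, 45, 79, 131), (30, 49, 84, 135), (31, 48, 84, 134), (32, 48, 82, 132), (33, 49, 81, 129), (34, 49, 80, 130), (35, 46, 83, 133), (36, 47, 81, 130), (37, 50, 81, 128), (38, 46, 78, 126), (39, 49, 80, 128), (40, 49, 83, 134), (41, 40, 70, 114), (42, 31, 53, 82), (43, 60, 91, 115), (44, 70, 106, 131), (45, 66, 104, 130), (46, 64, 98, 122), (47, 63, 98, 122), (48, 61, 95, 119), (49, 81, 124, 152), (150, 146, 206, 239), (151, 131, 191, 224), (152, 143, 207, 238), (153, 123, 183, 214), (154, 77, 119, 148), (155, 67, 102, 129), (156, 69, 106, 134), (157, 68, 105, 133), (158, 71, 110, 138), (159, 72, 112, 140), (160, 72, 110, 137), (161, 66, 103, 130), (162, 78, 123
[... 235 characters left out ...]
3, 195, 229), (174, 152, 216, 248), (175, 148, 210, 243), (176, 147, 210, 243), (177, 148, 211, 243), (178, 149, 212, 244), (179, 136, 207, 237), (180, 84, 142, 180), (181, 42, 68, 120), (182, 47, 76, 124), (183, 51, 82, 129), (184, 49, 81, 128), (185, 49, 82, 127), (186, 49, 81, 127), (187, 49, 80, 128), (188, 47, 78, 126), (189, 47, 78, 123), (190, 47, 79, 124), (191, 52, 84, 132)]
[[307.6, 20.1], [307.7, 27.8], [307.8, 42.1], [308.1, 43.3], [309.6, 163.4], [309.7, 172.1], [309.6, 173.4], [309.6, 179.3], [311.2, 169.8]]
[[308.6, 8.9], [308.7, 16.7], [308.8, 31.3], [309.1, 32.7], [310.5, 155.0], [310.5, 163.8], [310.4, 165.0], [310.4, 170.9], [311.9, 162.7]]
0.6 [90.2, 325.8] 19 186 199 460
```

```bash
sed -i 's/in (-.5,0,.5)/in DXS/; s/\[\.8,0,0\],\[0,\.8,0\]/[.15,0,0],[0,.3,0]/; s/np.minimum(cv2.distanceTransform(255-e,cv2.DIST_L2,5),6)/np.minimum(cv2.distanceTransform(255-e,cv2.DIST_L2,5),4)/; s/^def segs/DXS=(-.1,0,.1)\ndef segs/' edge.py
python3 - <<'E'
from edge import *
D=np.pi/180
C=cam('wrist'); im=cv2.imread('pics/w2.png')[:,:,::-1].copy()
efit(im,C,BOX,[.6135,.0138,6.0*D],lab='box'); efit(im,C,LID,[.4935,.371,3.3*D],lab='lid')
C=cam('top'); im=grab('top'); efit(im,C,BOX,[.6135,.0138,6.0*D],lab='box');
for x in (.667,.68,.687):efit(im,C,BAY,[x,.000,1.5*D],lab='bay',file='e_bay.png')
go([.494,.371,.15],-86.7);go([.494,.371,.15],93.3); print(ctrl.get_obs()['q'])
E
```

```text
box cost px 1.16 x 612.3 y 16.5 yaw 5.96
lid cost px 0.61 x 493.3 y 373.3 yaw 3.32
box cost px 0.91 x 606.8 y 14.3 yaw 5.94
bay cost px 1.06 x 671.0 y 0.6 yaw 1.84
bay cost px 1.14 x 676.4 y 0.0 yaw 3.46
bay cost px 1.06 x 671.0 y 0.6 yaw 1.83
-> [ -2.45 -35.54  25.22] [ 0.   0.  92.6]
-> [ -2.45 -35.54  25.22] [ -0.    0.  -87.4]
[ 0.1177864   0.31491861 -0.29620328  1.34896703  0.09066426  1.49125391
 -1.63895101]
```

Emit:
play_rows([
  [[-0.3,-4,0,0,0,0],[-0.6,-8,0,0,0,0],[-0.9,-12,0,0,0,0],[-1.1,-16,0,0,0,0],[-1.1,-17.9,0,0,0,0],[-1.1,-17.9,0,0,0,0]],
], claw=0.7)

```text
clock: 27.87
ee_pos: [0.5239, 0.2029, 0.4023]
tcp_rot: [-3.133, -0.176, 0.001]
contact_force: [-0.3, 0.1, -0.4]
width: 0.0597
grasp_force: 0.0
```

Emit:
play_rows([
  [[-0.2,-3,0,0,0,-6],[-0.4,-6,0,0,0,-12],[-0.6,-9,0,0,0,-18],[-0.8,-12,0,0,0,-24],[-1.0,-15,0,0,0,-30],[-1.1,-17.9,0,0,0,-36],[-1.1,-17.9,0,0,0,-42],[-1.1,-17.9,0,0,0,-44]],
])

```text
clock: 28.53
ee_pos: [0.4958, 0.3752, 0.4016]
tcp_rot: [-2.842, -1.338, 0.002]
contact_force: [0.4, -0.5, 0.4]
width: 0.0595
grasp_force: 0.0
```

Emit:
play_rows([
  [[0,0,3,0,0,-6],[0,0,6,0,0,-12],[0,0,9,0,0,-18],[0,0,12,0,0,-24],[0,0,15,0,0,-30],[0,0,18,0,0,-36],[0,0,20,0,0,-42],[0,0,20,0,0,-43.4]],
])

```text
clock: 29.2
ee_pos: [0.4958, 0.3707, 0.1976]
tcp_rot: [-2.151, -2.289, 0.012]
contact_force: [0.5, -0.3, -0.7]
width: 0.0594
grasp_force: 0.0
```

Emit:
play_rows([
  [[0,0,0,0,0,0],[0,0,0,0,0,0],[0,0,0,0,0,0]],
])

```text
clock: 29.45
ee_pos: [0.4972, 0.3744, 0.2043]
tcp_rot: [2.159, 2.282, 0.005]
contact_force: [-0.1, 0.2, -0.2]
width: 0.0597
grasp_force: 0.0
```

```bash
python3 - <<'E'
from edge import *
D=np.pi/180; st(); print(np.degrees(ctrl.get_obs()['q']).round())
C=cam('wrist'); im=grab('wrist','w3.png'); efit(im,C,LID,[.4935,.371,3.3*D],lab='lid')
C=cam('top'); im=grab('top'); efit(im,C,LID,[.4935,.371,3.3*D],lab='lid')
go([.4935,.3725,.022],93.3)
E
```

```text
t 29.45 p [0.4972 0.3744 0.2043] rot [2.159 2.282 0.005] F [-0.1  0.2 -0.2] w 0.0597 g 0.0
[-15.  34. -41.  89.  24.  66. -58.]
lid cost px 0.79 x 492.9 y 375.6 yaw 3.64
lid cost px 1.94 x 494.8 y 371.3 yaw 3.74
-> [-0.19 -0.39 18.2 ] [ 0.1 -0.1 -0.1]
```

Emit:
play_rows([
  [[-0.2,-0.4,4,0,0,0],[-0.2,-0.4,7,0,0,0],[-0.2,-0.4,10,0,0,0],[-0.2,-0.4,13,0,0,0],[-0.2,-0.4,15,0,0,0],[-0.2,-0.4,15.5,0,0,0],[-0.2,-0.4,15.5,0,0,0],[-0.2,-0.4,15.5,0,0,0]],
])

```text
clock: 30.22
ee_pos: [0.4931, 0.3723, 0.0487]
tcp_rot: [2.156, 2.285, 0.003]
contact_force: [0.4, 0.1, 0.7]
width: 0.0602
grasp_force: 0.0
```

```bash
python3 - <<'E'
from edge import *
st(); go([.4935,.3725,.0135],93.3)
E
```

```text
t 30.22 p [0.4931 0.3723 0.0487] rot [2.156 2.285 0.003] F [0.4 0.1 0.7] w 0.0602 g 0.0
-> [0.01 0.04 3.52] [ 0.1 -0.1  0. ]
```

Emit:
play_rows([
  [[0,0,1.5,0,0,0],[0,0,3,0,0,0],[0,0,3.5,0,0,0],[0,0,3.5,0,0,0],[0,0,3.5,0,0,0],[0,0,3.5,0,0,0]],
])

```text
clock: 30.72
ee_pos: [0.4931, 0.3721, 0.0138]
tcp_rot: [2.156, 2.285, 0.003]
contact_force: [-0.7, 0.5, -0.2]
width: 0.0598
grasp_force: 0.0
```

Emit:
play_rows([
  [[0,0,0,0,0,0],[0,0,0,0,0,0],[0,0,0,0,0,0],[0,0,0,0,0,0],[0,0,0,0,0,0],[0,0,0,0,0,0],[0,0,0,0,0,0],[0,0,0,0,0,0]],
], claw=0)

```text
clock: 31.38
ee_pos: [0.4927, 0.3716, 0.0128]
tcp_rot: [2.156, 2.285, 0.001]
contact_force: [-0.4, -1.2, 4.8]
width: 0.0131
grasp_force: 59.9
```

Emit:
play_rows([
  [[0,0,-0.5,0,0,0],[0,0,-2,0,0,0],[0,0,-5,0,0,0],[0,0,-8,0,0,0],[0,0,-12,0,0,0],[0,0,-16,0,0,0],[0,0,-18,0,0,0],[0,0,-18,0,0,0]],
])

```text
clock: 32.05
ee_pos: [0.4936, 0.3735, 0.1976]
tcp_rot: [2.156, 2.285, 0.012]
contact_force: [-0.4, 1.6, -2.2]
width: 0.013
grasp_force: 59.1
```

Emit:
play_rows([
  [[0,0,0,0,0,0],[0,0,0,0,0,0],[0,0,0,0,0,0]],
])

```text
clock: 32.3
ee_pos: [0.4919, 0.3704, 0.1902]
tcp_rot: [-2.156, -2.285, 0.006]
contact_force: [0.3, -0.2, -2.7]
width: 0.0131
grasp_force: 59.0
```

```bash
python3 - <<'E'
from edge import *
o=st(); print(R.from_rotvec(o['tcp_rot']).as_matrix().round(3)); go([.60,.1,.26],96)
D=np.pi/180
grab('top'); fit('lid',[.494,.37,3.3*D],z=.18)
E
```

```text
t 32.3 p [0.4919 0.3704 0.1902] rot [-2.156 -2.285  0.006] F [ 0.3 -0.2 -2.7] w 0.0131 g 59.0
[[-0.058  0.998 -0.003]
 [ 0.998  0.058 -0.002]
 [-0.002 -0.003 -1.   ]]
-> [-27.63   9.21  -6.94] [-0.2  0.1 -2.7]
lid         conf 0.85 IoU 0.29  x 493.3 y 372.5 mm yaw 3.9 deg
```

```bash
cat >> tgt.py <<'E'
B=np.array([.613,.0157]); YB=6.0
def rot(tilt,yaw=None):
    y=np.radians(YB if yaw is None else yaw); r=R.from_euler('z',y)*R.from_euler('y',np.radians(tilt))
    # lid x = tool y, lid y = tool x, lid z=-tool z
    return r*R.from_matrix(np.array([[0,1,0],[1,0,0],[0,0,-1.]]))
def wp(far,tilt,y=0,d=13):
    t=np.radians(tilt); x=far[0]-83*np.cos(t)+d*np.sin(t); z=far[1]+83*np.sin(t)+d*np.cos(t)
    return [*boxpt(x,y),z/1000],rot(tilt)
def inc(w):
    o=ctrl.get_obs(); r0=R.from_rotvec(o['tcp_rot'])
    for P,r in w: print((r0.inv().apply(np.array(P)-o['ee_pos'])*100).round(2),(r0.inv()*r).as_rotvec(degrees=True).round(1),'world',np.round(P,4))
def where(d=13):
    o=ctrl.get_obs(); r=R.from_rotvec(o['tcp_rot']).as_matrix(); q=o['ee_pos']+r@[0,0,d/1000]
    c,s=np.cos(np.radians(YB)),np.sin(np.radians(YB)); e=q-[*B,0]; print('lid origin in box mm: x %.1f y %.1f z %.1f'%(1e3*(c*e[0]+s*e[1]),1e3*(-s*e[0]+c*e[1]),1e3*e[2]),'lidx tilt %.1f yaw %.2f roll %.1f'%(np.degrees(np.arcsin(-r[2,1])),np.degrees(np.arctan2(r[1,1],r[0,1])),np.degrees(np.arcsin(r[2,0]))))
E
python3 - <<'E'
from tgt import *
where(); inc([([*boxpt(-18,0),.2],rot(0)),([*boxpt(-18,0),.2],rot(12))])
E
```

```text
lid origin in box mm: x -83.2 y 365.8 z 177.6 lidx tilt 0.1 yaw 3.33 roll -0.1
[-36.24   8.21  -0.91] [-0.1  0.1 -2.7] world [0.5951 0.0138 0.2   ]
[-36.24   8.21  -0.91] [11.9 -0.2 -2.7] world [0.5951 0.0138 0.2   ]
```

Emit:
play_rows([
  [[-3,0.7,-0.1,0,0,0],[-6.5,1.5,-0.2,0,0,0],[-10,2.3,-0.3,0,0,0],[-13.5,3,-0.4,0,0,0],[-16.5,3.7,-0.5,0,0,0],[-18.1,4.1,-0.5,0,0,0],[-18.1,4.1,-0.5,0,0,0]],
])

```text
clock: 32.98
ee_pos: [0.5456, 0.187, 0.1958]
tcp_rot: [2.163, 2.276, -0.006]
contact_force: [-0.1, 0.3, -2.7]
width: 0.0125
grasp_force: 58.9
```

Emit:
play_rows([
  [[-3,0.7,-0.1,3,0,-1],[-6.5,1.5,-0.2,6,0,-2],[-10,2.3,-0.3,9,0,-2.7],[-13.5,3,-0.4,12,0,-2.7],[-16.5,3.7,-0.5,12,0,-2.7],[-18.1,4.1,-0.5,12,0,-2.7],[-18.1,4.1,-0.5,12,0,-2.7],[-18.1,4.1,-0.5,12,0,-2.7]],
])

```text
clock: 33.65
ee_pos: [0.5952, 0.0148, 0.2014]
tcp_rot: [-2.0, -2.22, 0.228]
contact_force: [-0.7, 1.2, -2.2]
width: 0.0127
grasp_force: 59.2
```

Emit:
play_rows([
  [[0,0,0,0,0,0],[0,0,0,0,0,0],[0,0,0,0,0,0]],
])

```text
clock: 33.9
ee_pos: [0.595, 0.0167, 0.2026]
tcp_rot: [-1.996, -2.225, 0.228]
contact_force: [-0.3, 0.5, -2.8]
width: 0.0129
grasp_force: 59.2
```

```bash
python3 - <<'E'
from tgt import *
st();where(); inc([wp((60,115),12),wp((62,84),12)]); grab('wrist','w4.png'); grab('top','t4.png')
a=cv2.imread('pics/t4.png')[110:220,230:380]; cv2.imwrite('pics/c4.png',np.vstack([cv2.imread('pics/w4.png')[:400,:],]) if 0 else cv2.imread('pics/w4.png'))
E
```

```text
t 33.9 p [0.595  0.0167 0.2026] rot [-1.996 -2.225  0.228] F [-0.3  0.5 -2.8] w 0.0129 g 59.2
lid origin in box mm: x -20.5 y 2.9 z 189.9 lidx tilt 12.0 yaw 6.23 roll 0.3
[-0.32  1.13  5.65] [ 0.  -0.3  0.2] world [0.5946 0.0138 0.145 ]
[-0.33  1.97  8.64] [ 0.  -0.3  0.2] world [0.5966 0.014  0.114 ]
```

View pics/w4.png

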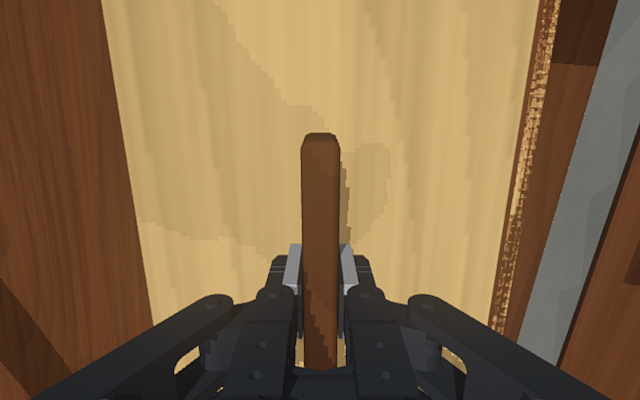

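```bash
python3 - <<'E'
from tgt import *
import fit as F
t=R.from_euler('y',np.radians(12)).as_matrix()
F.M['lid']=[p@t.T for p in F.M['lid']]
C=cam('top'); ds=ctrl.trace('lid','top'); print([(round(d['confidence'],2),np.round(d['location'])) for d in ds])
p=fit('lid',[.593,.019,6.2*np.pi/180],z=.190)
c,s=np.cos(np.radians(6)),np.sin(np.radians(6)); e=(p[:2]-[.6135,.0141])*1e3; print('rel box (top frame): x %.1f y %.1f'%(c*e[0]+s*e[1],-s*e[0]+c*e[1]))
E
```

```text
[(0.93, array([184., 282.]))]
lid         conf 0.93 IoU 0.50  x 592.1 y 19.4 mm yaw 5.1 deg
rel box (top frame): x -20.7 y 7.5
```

```bash
python3 - <<'E'
from tgt import *
C=cam('top'); im=cv2.imread('pics/t4.png'); m=ctrl.trace('lid','top')[0]['mask']
rows=np.where(m.any(1))[0]; print(rows.min(),rows.max())
o=ctrl.get_obs(); r=R.from_rotvec(o['tcp_rot']).as_matrix(); q=o['ee_pos']+r@[0,0,.013]
def W(x,y,z): return q+r@np.array([y,x,-z])/1000   # lid->world
for x in (-60,-30,0,30,60):
    print('pred L',proj(C,[W(x,139,8)]).round(1)[0],'R',proj(C,[W(x,-139,8)]).round(1)[0])
for rr in range(rows.min()+4,rows.max()-3,6):
    c=np.where(m[rr])[0]; g=im[rr,:,0].astype(int); print(rr,c.min(),c.max(), g[c.min()-4:c.min()+5])
a=im[110:230,215:375]; cv2.imwrite('pics/c4.png',cv2.resize(a,None,fx=4.5,fy=4.5,interpolation=cv2.INTER_CUBIC))
E
```

```text
154 204
pred L [267.3 198.5] R [342.  189.1]
pred L [266.4 190.8] R [340.8 181.4]
pred L [265.6 183.2] R [339.6 173.9]
pred L [264.8 175.7] R [338.5 166.4]
pred L [264.  168.2] R [337.4 159. ]
158 330 337 [ 66  62  68  98 119 122 122 118 118]
164 263 338 [ 57  65  84  94 127 160 162 161 161]
170 263 338 [ 57  59  77  88  81 137 166 169 172]
176 264 298 [ 60  60  58  62 102 163 167 165 165]
182 264 300 [ 57  57  57  59  76 123 166 173 177]
188 265 309 [ 56  56  55  58  91 152 180 183 183]
194 267 313 [ 57  57  61 103 166 170 169 169 169]
200 268 307 [ 56  57  74 119 157 158 151 150 150]
```

View pics/c4.png

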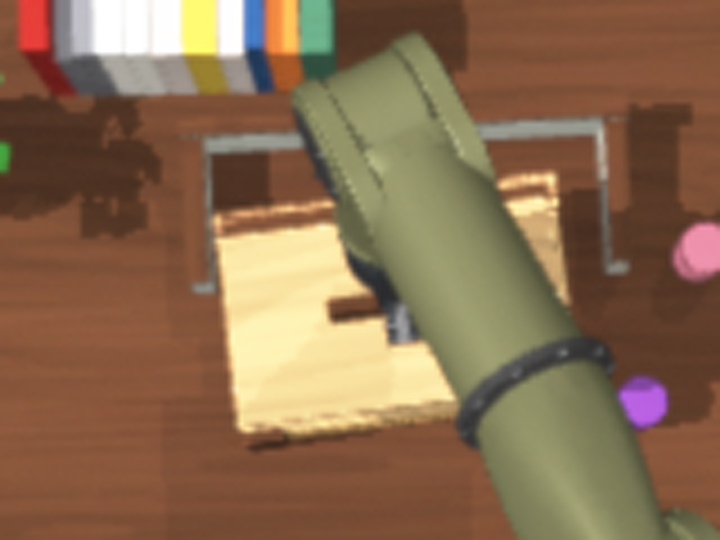

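Emit:
play_rows([
  [[-0.1,0.4,2,0,-0.3,0.2],[-0.3,0.8,4,0,-0.3,0.2],[-0.5,1.1,5.6,0,-0.3,0.2],[-0.5,1.1,5.6,0,-0.3,0.2],[-0.5,1.1,5.6,0,-0.3,0.2],[-0.5,1.1,5.6,0,-0.3,0.2],[-0.5,1.1,5.6,0,-0.3,0.2]],
])

```text
clock: 34.73
ee_pos: [0.5957, 0.0106, 0.1466]
tcp_rot: [-2.006, -2.223, 0.232]
contact_force: [1.0, -0.2, -1.9]
width: 0.0128
grasp_force: 59.1
```

```bash
cat > chk.py <<'E'
from tgt import *
st();where(); C=cam('top'); im=grab('top','t5.png')[:,:,::-1]; im2=grab('side','s5.png')[:,:,::-1]
o=ctrl.get_obs(); r=R.from_rotvec(o['tcp_rot']).as_matrix(); q=o['ee_pos']+r@[0,0,.013]
def W(x,y,z): return q+r@np.array([y,x,-z])/1000
bx=lambda x,y,z,b=(.6135,.0141):[*(np.array(b)+np.array([np.cos(np.radians(6))*x-np.sin(np.radians(6))*y,np.sin(np.radians(6))*x+np.cos(np.radians(6))*y])/1000),z/1000]
g=im[:,:,0].astype(int)
for x in (-60,-30,0,30):
    a=proj(C,[W(x,139,8)])[0]; b=proj(C,[bx(x-10,150,80)])[0]; rr=int(round(a[1]))
    print('lid L pred',a.round(1),'box outer L pred',b.round(1),'row',rr,'cols 255..275',g[rr,255:276])
a=cv2.resize(im[140:215,250:350],None,fx=5,fy=5,interpolation=cv2.INTER_CUBIC)
b=cv2.resize(im2[165:265,300:420],None,fx=4,fy=4,interpolation=cv2.INTER_CUBIC)[:375]
cv2.imwrite('pics/c5.png',cv2.resize(np.hstack([a,b]),(800,306)))
E
python3 chk.py
```

```text
t 34.73 p [0.5957 0.0106 0.1466] rot [-2.006 -2.223  0.232] F [ 1.  -0.2 -1.9] w 0.0128 g 59.1
lid origin in box mm: x -20.4 y -3.3 z 133.8 lidx tilt 11.9 yaw 5.87 roll -0.0
lid L pred [269.7 199.7] box outer L pred [267.6 199.8] row 200 cols 255..275 [ 61  60  58  57  56  56  57  56  56  56  56  59  91 148 181 196 173 165
 159 155 155]
lid L pred [268.9 192.2] box outer L pred [266.7 192.3] row 192 cols 255..275 [ 61  60  60  58  57  56  56  57  56  57  59  90 145 172 180 182 181 181
 179 179 179]
lid L pred [268.1 184.8] box outer L pred [265.8 184.9] row 185 cols 255..275 [ 61  60  61  63  61  60  60  60  58  60  81 130 165 169 181 183 183 182
 181 181 181]
lid L pred [267.3 177.5] box outer L pred [264.9 177.4] row 178 cols 255..275 [ 58  58  58  57  57  57  57  57  59  79 127 162 164 165 165 164 163 163
 160 159 157]
```

View pics/c5.png

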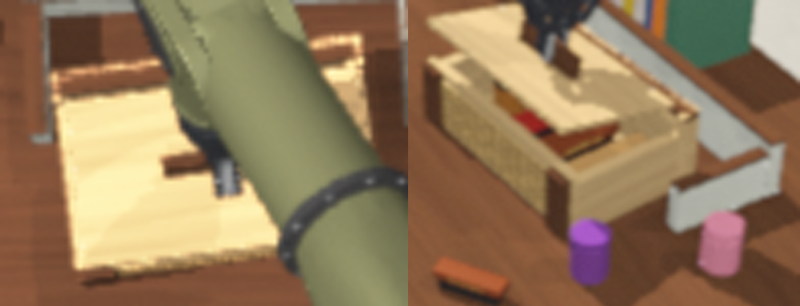

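```bash
python3 - <<'E'
from tgt import *
inc([wp((62,95),12,-2.3),wp((62,84.5),12,-2.3),wp((83,83),12,-2.3)])
E
```

```text
[0.12 0.58 2.06] [ 0.1  0.  -0.1] world [0.5968 0.0117 0.125 ]
[0.12 0.79 3.09] [ 0.1  0.  -0.1] world [0.5968 0.0117 0.1145]
[0.12 2.88 2.8 ] [ 0.1  0.  -0.1] world [0.6177 0.0139 0.113 ]
```

Emit:
play_rows([
  [[0.1,0.3,0.8,0,0,0],[0.1,0.5,1.5,0,0,0],[0.1,0.6,2.1,0,0,0],[0.1,0.7,2.6,0,0,0],[0.1,0.8,3.1,0,0,0],[0.1,0.8,3.1,0,0,0],[0.1,0.8,3.1,0,0,0]],
])

```text
clock: 35.42
ee_pos: [0.5961, 0.0111, 0.1128]
tcp_rot: [-2.005, -2.221, 0.235]
contact_force: [0.1, 0.7, -1.7]
width: 0.013
grasp_force: 59.3
```

```bash
python3 - <<'E'
from tgt import *
st();where();inc([wp((62,84.5),12,-2.3),wp((74,83.5),12,-2.3),wp((83,83),12,-2.3)])
E
```

```text
t 35.42 p [0.5961 0.0111 0.1128] rot [-2.005 -2.221  0.235] F [ 0.1  0.7 -1.7] w 0.013 g 59.3
lid origin in box mm: x -20.0 y -2.8 z 100.1 lidx tilt 12.0 yaw 5.86 roll -0.0
[ 0.05  0.05 -0.18] [-0.   0.  -0.1] world [0.5968 0.0117 0.1145]
[ 0.06  1.24 -0.33] [-0.   0.  -0.1] world [0.6088 0.0129 0.1135]
[ 0.06  2.13 -0.47] [-0.   0.  -0.1] world [0.6177 0.0139 0.113 ]
```

Emit:
play_rows([
  [[0.05,0.4,-0.2,0,0,0],[0.05,0.8,-0.3,0,0,0],[0.05,1.2,-0.4,0,0,0],[0.05,1.6,-0.45,0,0,0],[0.05,2.0,-0.5,0,0,0],[0.05,2.1,-0.5,0,0,0],[0.05,2.1,-0.5,0,0,0]],
])

```text
clock: 36.0
ee_pos: [0.618, 0.014, 0.1135]
tcp_rot: [-2.005, -2.222, 0.234]
contact_force: [-0.4, -0.3, -2.1]
width: 0.0132
grasp_force: 59.2
```

```bash
python3 - <<'E'
from tgt import *
st();where();inc([wp((83,83),12,-2.3),wp((83,82.5),8,-2.3),wp((83,82.5),4,-2.3),wp((83,82),0,-2.3)])
E
```

```text
t 36.0 p [0.618  0.014  0.1135] rot [-2.005 -2.222  0.234] F [-0.4 -0.3 -2.1] w 0.0132 g 59.2
lid origin in box mm: x 2.0 y -2.2 z 100.8 lidx tilt 12.0 yaw 5.86 roll -0.0
[-0.01 -0.01  0.06] [-0.   0.  -0.1] world [0.6177 0.0139 0.113 ]
[-0.01 -0.07  0.69] [-4.   0.  -0.1] world [0.6158 0.0137 0.1069]
[-0.01 -0.1   1.28] [-8.   0.  -0.1] world [0.6143 0.0135 0.1013]
[-0.01 -0.08  1.91] [-12.    0.   -0.1] world [0.6132 0.0134 0.095 ]
```

Emit:
play_rows([
  [[0,0,0.3,-2,0,0],[0,-0.1,0.65,-4,0,0],[0,-0.1,0.95,-6,0,0],[0,-0.1,1.25,-8,0,0],[0,-0.1,1.55,-10,0,0],[0,-0.1,1.85,-12,0,0],[0,-0.1,1.85,-12,0,0],[0,-0.1,1.85,-12,0,0]],
])

```text
clock: 36.67
ee_pos: [0.6123, 0.0129, 0.0961]
tcp_rot: [2.105, 2.332, -0.003]
contact_force: [-0.5, -0.1, -2.2]
width: 0.013
grasp_force: 59.3
```

```bash
python3 - <<'E'
from tgt import *
st();where();inc([wp((83,80),0,-2.3)])
E
```

```text
t 36.67 p [0.6123 0.0129 0.0961] rot [ 2.105  2.332 -0.003] F [-0.5 -0.1 -2.2] w 0.013 g 59.3
lid origin in box mm: x -1.0 y -2.7 z 83.1 lidx tilt 0.1 yaw 5.87 roll -0.1
[0.04 0.1  0.31] [-0.1  0.1 -0.1] world [0.6132 0.0134 0.093 ]
```

Emit:
play_rows([
  [[0,0.1,0.1,0,0,0],[0,0.1,0.2,0,0,0],[0,0.1,0.3,0,0,0],[0,0.1,0.35,0,0,0],[0,0.1,0.35,0,0,0]],
])

```text
clock: 37.08
ee_pos: [0.6144, 0.0136, 0.0928]
tcp_rot: [2.104, 2.331, -0.0]
contact_force: [0.2, -0.4, 2.7]
width: 0.0131
grasp_force: 60.0
```

```bash
python3 - <<'E'
from tgt import *
st();where()
E
```

```text
t 37.08 p [0.6144 0.0136 0.0928] rot [ 2.104  2.331 -0.   ] F [ 0.2 -0.4  2.7] w 0.0131 g 60.0
lid origin in box mm: x 1.2 y -2.3 z 79.8 lidx tilt -0.0 yaw 5.86 roll -0.0
```

Emit:
play_rows([
  [[0,0,0,0,0,0],[0,0,0,0,0,0],[0,0,0,0,0,0],[0,0,0,0,0,0],[0,0,0,0,0,0]],
], claw=0.5)

```text
clock: 37.5
ee_pos: [0.6139, 0.0134, 0.0923]
tcp_rot: [2.104, 2.332, -0.001]
contact_force: [-1.5, -0.3, -0.9]
width: 0.0428
grasp_force: 0.0
```

Emit:
play_rows([
  [[0,0,-1,0,0,0],[0,0,-3,0,0,0],[0,0,-6,0,0,0],[0,0,-10,0,0,0],[0,0,-14,0,0,0],[0,0,-18,0,0,0],[0,0,-22,0,0,0],[0,0,-22,0,0,0]],
])

```text
clock: 38.17
ee_pos: [0.6161, 0.0155, 0.3218]
tcp_rot: [2.098, 2.326, 0.015]
contact_force: [0.6, 0.8, 0.6]
width: 0.0425
grasp_force: 0.0
```

Emit:
play_rows([
  [[0,-3,0,0,0,6],[0,-6,0,0,0,12],[0,-9,0,0,0,18],[0,-12,0,0,0,24],[0,-15,0,0,0,30],[0,-18,0,0,0,36],[0,-18,0,0,0,42],[0,-18,0,0,0,45]],
], claw=0)

```text
clock: 38.83
ee_pos: [0.4331, -0.0048, 0.3135]
tcp_rot: [2.838, 1.339, 0.0]
contact_force: [0.4, 0.8, 0.2]
width: 0.0001
grasp_force: 0.0
```

Emit:
play_rows([
  [[0,0,0,0,0,6],[0,0,0,0,0,12],[0,0,0,0,0,18],[0,0,0,0,0,24],[0,0,0,0,0,30],[0,0,0,0,0,36],[0,0,0,0,0,42],[0,0,0,0,0,45]],
])

```text
clock: 39.5
ee_pos: [0.4346, -0.0044, 0.313]
tcp_rot: [3.137, 0.153, 0.001]
contact_force: [-0.3, -0.1, 0.2]
width: 0.0001
grasp_force: 0.0
```

```bash
python3 - <<'E'
from edge import *
D=np.pi/180; st(); print(np.degrees(ctrl.get_obs()['q']).round())
CL=segs([((-107,114,88),(-107,150,88)),((-107,-150,88),(-107,-114,88)),((-95,-114,88),(-95,114,88)),((-87,-136,88),(-87,136,88)),((72,-144,106),(72,144,106)),((95,-150,106),(95,150,106)),((-87,150,80),(65,150,80)),((-87,-150,80),(65,-150,80))])
C=cam('wrist'); im=grab('wrist','w6.png')
efit(im,C,CL,[.6135,.015,6*D],lab='wrist box'); efit(im,C,BAY,[.687,.003,1.8*D],lab='bay'); efit(im,C,BAY,[.68,.003,1.8*D],lab='bay',file='e6.png')
C=cam('top'); im=grab('top','t6.png'); fit('box',[.6135,.015,6*D])
import edge; edge.DXS=(-.2,0,.2)
for x in (.67,.68,.69): efit(im,C,BAY,[x,.003,1.8*D],lab='bay',file='e7.png')
fit('bay',[.687,.003,1.8*D])
E
```

```text
t 39.5 p [ 0.4346 -0.0044  0.313 ] rot [3.137e+00 1.530e-01 1.000e-03] F [-0.3 -0.1  0.2] w 0.0001 g 0.0
[ 25.   9. -32. 104.   5.  68. -94.]
wrist box cost px 0.76 x 615.1 y 16.5 yaw 5.69
bay cost px 9.00 x 686.0 y 3.0 yaw 0.65
bay cost px 9.00 x 679.0 y 3.0 yaw 0.65
box         conf 0.66 IoU 0.24  x 615.2 y 14.4 mm yaw 5.9 deg
bay cost px 1.07 x 671.0 y 0.7 yaw 1.86
bay cost px 1.15 x 676.3 y -0.0 yaw 3.41
bay cost px 1.07 x 671.0 y 0.8 yaw 1.86
bay         conf 0.80 IoU 0.81  x 688.9 y 2.9 mm yaw 1.9 deg
```

View pics/e6.png

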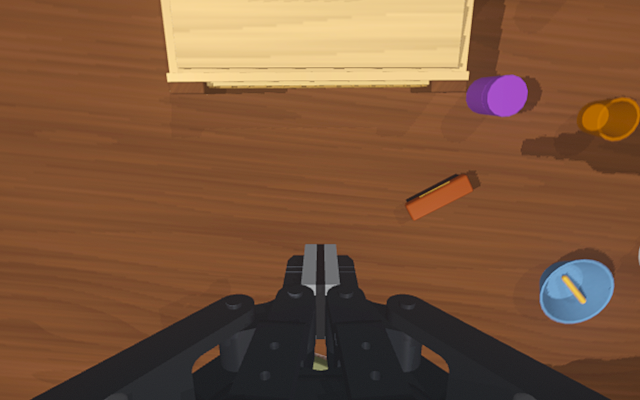

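```bash
python3 - <<'E'
from edge import *
im=cv2.imread('pics/t6.png'); C=cam('top')
for c in (280,310,335):
    print(c,[(r,*im[r,c].tolist()) for r in range(133,162)])
    for r in (138,140,142,144): print(r,'z81',ray2z(C,c,r,.081)[:2].round(4),end=' ')
    for r in (150,153,156): print(r,'z106',ray2z(C,c,r,.106)[:2].round(4),end=' ')
    print()
for r in (150,160): print(r,[(k,*im[r,k].tolist()) for k in list(range(255,270))+list(range(345,360))])
go([.48,.14,.2],5.9)
E
```

```text
280 [(133, 52, 74, 119), (134, 51, 74, 118), (135, 54, 78, 124), (136, 57, 84, 134), (137, 57, 82, 130), (138, 64, 85, 123), (139, 98, 110, 124), (140, 133, 142, 142), (141, 141, 151, 150), (142, 130, 140, 144), (143, 75, 91, 123), (144, 53, 76, 119), (145, 52, 75, 119), (146, 55, 78, 121), (147, 52, 75, 118), (148, 51, 73, 116), (149, 51, 74, 116), (150, 50, 72, 116), (151, 51, 72, 116), (152, 51, 74, 119), (153, 53, 77, 122), (154, 69, 100, 145), (155, 120, 174, 223), (156, 163, 229, 251), (157, 103, 150, 202), (158, 60, 90, 139), (159, 56, 81, 127), (160, 56, 82, 125), (161, 90, 131, 169)]
138 z81 [0.7746 0.1025] 140 z81 [0.7665 0.1027] 142 z81 [0.7584 0.1028] 144 z81 [0.7503 0.1029] 150 z106 [0.7213 0.1021] 153 z106 [0.7094 0.1024] 156 z106 [0.6975 0.1026] 
310 [(133, 53, 77, 122), (134, 55, 79, 126), (135, 57, 81, 131), (136, 58, 82, 129), (137, 79, 95, 123), (138, 131, 142, 143), (139, 137, 147, 146), (140, 133, 143, 143), (141, 107, 120, 132), (142, 59, 78, 115), (143, 50, 71, 113), (144, 50, 72, 115), (145, 51, 74, 117), (146, 53, 76, 122), (147, 54, 78, 122), (148, 51, 74, 1
[... 1809 characters left out ...]
7, 54, 83), (358, 37, 54, 83), (359, 36, 53, 82)]
160 [(255, 54, 79, 123), (256, 55, 82, 129), (257, 57, 83, 132), (258, 56, 81, 129), (259, 56, 79, 125), (260, 70, 90, 125), (261, 99, 119, 138), (262, 116, 159, 195), (263, 148, 214, 244), (264, 108, 157, 211), (265, 73, 105, 154), (266, 65, 95, 143), (267, 61, 89, 138), (268, 59, 87, 136), (269, 58, 84, 131), (345, 32, 44, 71), (346, 32, 45, 71), (347, 35, 48, 72), (348, 57, 67, 84), (349, 96, 108, 121), (350, 108, 127, 154), (351, 66, 90, 135), (352, 56, 82, 130), (353, 55, 79, 125), (354, 52, 76, 118), (355, 45, 66, 102), (356, 40, 57, 87), (357, 38, 55, 85), (358, 38, 55, 85), (359, 36, 54, 84)]
-> [  6.02 -13.91  11.26] [ 0.1 -0.   0.1]
```

Emit:
play_rows([
  [[1,-3.5,0,0,0,1.6],[2,-7,0,0,0,1.6],[3.2,-10.5,0,0,0,1.6],[4.2,-13.7,0,0,0,1.6],[4.2,-13.7,0,0,0,1.6],[4.2,-13.7,0,0,0,1.6]],
])

```text
clock: 40.2
ee_pos: [0.4623, 0.1379, 0.3122]
tcp_rot: [-3.139, -0.127, 0.0]
contact_force: [-0.5, -0.6, 0.3]
width: -0.0
grasp_force: 0.0
```

Emit:
play_rows([
  [[0,0,4,0,0,0],[0,0,8,0,0,0],[0,0,12,0,0,0],[0,0,16,0,0,0],[0,0,20,0,0,0],[0,0,24,0,0,0],[0,0,26.2,0,0,0],[0,0,26.2,0,0,0]],
])

```text
clock: 40.87
ee_pos: [0.4601, 0.1329, 0.0465]
tcp_rot: [3.136, 0.116, -0.011]
contact_force: [-0.5, -0.2, -0.4]
width: -0.0002
grasp_force: 0.0
```

Emit:
play_rows([
  [[0,0,0,0,0,0],[0.5,0,0,0,0,0],[1,0,0,0,0,0],[1.5,0,0,0,0,0],[1.5,0,0,0,0,0]],
])

```text
clock: 41.28
ee_pos: [0.48, 0.1368, 0.0516]
tcp_rot: [3.139, 0.115, 0.006]
contact_force: [0.8, -0.5, 0.4]
width: -0.0002
grasp_force: 0.0
```

```bash
cat > bx.py <<'E'
from edge import *
CL=segs([((-107,114,88),(-107,150,88)),((-107,-150,88),(-107,-114,88)),((-95,-114,88),(-95,114,88)),((-87,-136,88),(-87,136,88)),((87,-144,106),(87,144,106)),((72,-144,106),(72,144,106)),((95,-150,106),(95,150,106)),((-87,150,80),(65,150,80)),((-87,-150,80),(65,-150,80))])
def box(p0):
    import edge; edge.DXS=(-.3,-.15,0,.15,.3)
    C=cam('top'); im=grab('top'); D=np.pi/180
    p0=[p0[0],p0[1],p0[2]*D]; efit(im,C,CL,p0,lab='edge'); return fit('box',p0)
E
python3 - <<'E'
from bx import *
st(); box([.6145,.0145,5.9])
E
```

```text
t 41.28 p [0.48   0.1368 0.0516] rot [3.139 0.115 0.006] F [ 0.8 -0.5  0.4] w -0.0002 g 0.0
edge cost px 1.16 x 626.2 y 14.7 yaw 6.14
box         conf 0.68 IoU 0.25  x 614.2 y 13.4 mm yaw 5.9 deg
```

Emit:
play_rows([
  [[0.3,0,0,0,0,0],[0.6,0,0,0,0,0],[0.9,0,0,0,0,0],[1.2,0,0,0,0,0],[1.5,0,0,0,0,0],[1.8,0,0,0,0,0],[2.0,0,0,0,0,0],[2.0,0,0,0,0,0]],
])

```text
clock: 42.05
ee_pos: [0.4943, 0.1398, 0.0498]
tcp_rot: [3.139, 0.121, -0.008]
contact_force: [-9.5, 5.0, 4.1]
width: 0.0001
grasp_force: 4.6
```

```bash
python3 - <<'E'
from bx import *
st(); box([.617,.0145,4])
E
```

```text
t 42.05 p [0.4943 0.1398 0.0498] rot [ 3.139  0.121 -0.008] F [-9.5  5.   4.1] w 0.0001 g 4.6
edge cost px 1.48 x 621.2 y 11.6 yaw 4.28
box         conf 0.85 IoU 0.24  x 620.6 y 11.7 mm yaw 3.1 deg
```

Emit:
play_rows([
  [[0.3,0,0,0,0,0],[0.6,0,0,0,0,0],[0.9,0,0,0,0,0],[1.1,0,0,0,0,0],[1.3,0,0,0,0,0],[1.3,0,0,0,0,0]],
])

```text
clock: 42.65
ee_pos: [0.5071, 0.1411, 0.0498]
tcp_rot: [-3.139, -0.122, 0.008]
contact_force: [-10.7, 5.6, 2.5]
width: -0.0003
grasp_force: 4.8
```

Emit:
play_rows([
  [[-1,0,0,0,0,0],[-3,0,0,0,0,0],[-4,0,0,0,0,0],[-4,0,0,0,0,0]],
])

```text
clock: 42.98
ee_pos: [0.4683, 0.1358, 0.0502]
tcp_rot: [3.137, 0.119, -0.003]
contact_force: [0.1, 0.8, -0.3]
width: -0.0001
grasp_force: 0.0
```

```bash
cat > bx.py <<'E'
from edge import *
BAYP=np.array([.679,.003]); BAYY=1.4
def box(p0,camn='top',verbose=True):
    C=cam(camn); grab(camn); D=np.pi/180; p0=np.array([p0[0],p0[1],p0[2]*D]); u=proj(C,[p0[0],p0[1],.09])[0]
    m=np.zeros((400,640),np.float32); kk=[]
    for n in ('box','lid','box_lip'):
        ds=[d for d in ctrl.trace(n,camn) if d['confidence']>.15 and np.hypot(d['location'][1]-u[0],d['location'][0]-u[1])<35]
        if ds: d=ds[0]; m=np.maximum(m,d['mask']); kk.append((n,round(d['confidence'],2)))
    m=cv2.resize(m,None,fx=S,fy=S)>.5; m=cv2.morphologyEx(m.astype(np.uint8),cv2.MORPH_CLOSE,np.ones((15,15)))>0
    def f(q):
        r=render(C,'box',np.array(q)*[.01,.01,.1])>0; return 1-(r&m).sum()/max(1,(r|m).sum())
    x0=p0/[.01,.01,.1]
    s=minimize(f,x0,method='Nelder-Mead',options=dict(initial_simplex=x0+np.array([[0,0,0],[1,0,0],[0,1,0],[0,0,.6]]),xatol=.01,fatol=1e-4))
    p=s.x*[.01,.01,.1]; y=np.degrees(p[2]); print(kk,'IoU %.3f box x %.1f y %.1f yaw %.2f'%(1-s.fun,p[0]*1e3,p[1]*1e3,y))
    c,sn=np.cos(p[2]),np.sin(p[2])
    for k,l in ((132,'L'),(-132,'R')): print(l,'post face',np.round([p[0]*1e3-107*c-sn*k,p[1]*1e3-107*sn+c*k],1),end=' ')
    b=np.radians(BAYY); e=(p[:2]-BAYP)*1e3; print('in bay x %.1f y %.1f yaw %.1f'%(np.cos(b)*e[0]+np.sin(b)*e[1],-np.sin(b)*e[0]+np.cos(b)*e[1],y-BAYY)); return p
E
python3 - <<'E'
from bx import *
st(); box([.622,.0145,2]); go([.48,-.132,.055],2); ctrl
E
```

```text
t 42.98 p [0.4683 0.1358 0.0502] rot [ 3.137e+00  1.190e-01 -3.000e-03] F [ 0.1  0.8 -0.3] w -0.0001 g 0.0
[('box', 0.62), ('lid', 0.86), ('box_lip', 0.78)] IoU 0.921 box x 627.7 y 7.9 yaw 1.35
L post face [517.6 137.4] R post face [ 523.9 -126.5] in bay x -51.1 y 6.2 yaw -0.0
-> [-1.18 26.82 -0.45] [ 0.  -0.1  2.2]
```

Emit:
play_rows([
  [[-0.5,4,-0.5,0,0,1],[-0.5,8,-0.5,0,0,2.2],[-0.5,12,-0.5,0,0,2.2],[-0.5,16,-0.5,0,0,2.2],[-0.5,20,-0.5,0,0,2.2],[-0.5,24,-0.5,0,0,2.2],[-0.5,26.3,-0.5,0,0,2.2],[-0.5,26.3,-0.5,0,0,2.2]],
])

```text
clock: 43.85
ee_pos: [0.4856, -0.1338, 0.055]
tcp_rot: [3.137, 0.042, 0.0]
contact_force: [-0.0, 0.3, 0.1]
width: -0.0001
grasp_force: 0.0
```

Emit:
play_rows([
  [[1,0,0,0,0,0],[2,0,0,0,0,0],[2.5,0,0,0,0,0],[2.9,0,0,0,0,0],[3.3,0,0,0,0,0],[3.7,0,0,0,0,0],[4.1,0,0,0,0,0],[4.4,0,0,0,0,0]],
])

```text
clock: 44.52
ee_pos: [0.5253, -0.1258, 0.0548]
tcp_rot: [3.137, 0.057, -0.014]
contact_force: [-12.7, -6.2, 6.5]
width: 0.0002
grasp_force: 6.4
```

Emit:
play_rows([
  [[0,0,0,0,0,0],[0,0,0,0,0,0],[-1,0,0,0,0,0],[-3,0,0,0,0,0],[-4,0,0,0,0,0],[-4,0,0,0,0,0]],
])

```text
clock: 45.02
ee_pos: [0.4874, -0.1255, 0.0554]
tcp_rot: [3.14, 0.06, -0.003]
contact_force: [0.4, -0.3, -0.1]
width: 0.0
grasp_force: 0.0
```

```bash
python3 - <<'E'
from bx import *
st(); box([.632,.008,3])
E
```

```text
t 45.02 p [ 0.4874 -0.1255  0.0554] rot [ 3.14e+00  6.00e-02 -3.00e-03] F [ 0.4 -0.3 -0.1] w 0.0 g 0.0
[('box', 0.96), ('lid', 0.9), ('box_lip', 0.78)] IoU 0.945 box x 634.9 y 12.1 yaw 4.07
L post face [518.8 136.2] R post face [ 537.6 -127.2] in bay x -43.8 y 10.2 yaw 2.7
```

Emit:
play_rows([
  [[-0.5,-4,0,0,0,0],[0,-8,0,0,0,0],[0,-12,0,0,0,0],[0.3,-16,0,0,0,0],[0.6,-20,0,0,0,0],[1,-24,0,0,0,0],[1.4,-26.2,0,0,0,0],[1.4,-26.2,0,0,0,0]],
])

```text
clock: 45.88
ee_pos: [0.495, 0.1442, 0.0559]
tcp_rot: [-3.136, -0.07, -0.005]
contact_force: [0.6, -0.2, 0.3]
width: -0.0001
grasp_force: 0.0
```

Emit:
play_rows([
  [[0.8,0,0,0,0,0],[1.4,0,0,0,0,0],[1.9,0,0,0,0,0],[2.4,0,0,0,0,0],[2.9,0,0,0,0,0],[3.4,0,0,0,0,0],[3.8,0,0,0,0,0],[4.2,0,0,0,0,0]],
])

```text
clock: 46.55
ee_pos: [0.5329, 0.1376, 0.0546]
tcp_rot: [3.141, 0.056, -0.009]
contact_force: [-11.6, 5.4, 5.1]
width: -0.0005
grasp_force: 5.9
```

Emit:
play_rows([
  [[0,0,0,0,0,0],[0,0,0,0,0,0],[-1,0,0,0,0,0],[-3,0,0,0,0,0],[-4,0,0,0,0,0],[-4,0,0,0,0,0]],
])

```text
clock: 47.05
ee_pos: [0.4944, 0.134, 0.0551]
tcp_rot: [3.139, 0.054, -0.003]
contact_force: [0.6, -0.3, 0.2]
width: 0.0001
grasp_force: 0.0
```

```bash
python3 - <<'E'
from bx import *
st(); box([.642,.010,0])
E
```

```text
t 47.05 p [0.4944 0.134  0.0551] rot [ 3.139e+00  5.400e-02 -3.000e-03] F [ 0.6 -0.3  0.2] w 0.0001 g 0.0
[('box', 0.92), ('lid', 0.84), ('box_lip', 0.92)] IoU 0.926 box x 649.8 y 6.6 yaw -1.26
L post face [545.8 141. ] R post face [ 539.9 -123. ] in bay x -29.1 y 4.4 yaw -2.7
```

Emit:
play_rows([
  [[-0.3,4,0,0,0,0],[0,8,0,0,0,0],[0,12,0,0,0,0],[0.2,16,0,0,0,0],[0.4,20,0,0,0,0],[0.6,24,0,0,0,0],[0.8,25.8,0,0,0,0],[0.8,25.8,0,0,0,0]],
])

```text
clock: 47.92
ee_pos: [0.5136, -0.1287, 0.0549]
tcp_rot: [3.138, 0.042, 0.0]
contact_force: [0.8, 0.5, -0.9]
width: 0.0003
grasp_force: 0.0
```

Emit:
play_rows([
  [[0.8,0,0,0,0,0],[1.4,0,0,0,0,0],[1.9,0,0,0,0,0],[2.4,0,0,0,0,0],[2.9,0,0,0,0,0],[3.4,0,0,0,0,0],[3.9,0,0,0,0,0],[4.2,0,0,0,0,0]],
])

```text
clock: 48.58
ee_pos: [0.552, -0.1209, 0.0546]
tcp_rot: [3.137, 0.058, -0.012]
contact_force: [-10.3, -6.2, 4.3]
width: 0.0001
grasp_force: 5.7
```

Emit:
play_rows([
  [[0,0,0,0,0,0],[0,0,0,0,0,0],[-1,0,0,0,0,0],[-3,0,0,0,0,0],[-4,0,0,0,0,0],[-4,0,0,0,0,0]],
])

```text
clock: 49.08
ee_pos: [0.5137, -0.1199, 0.0554]
tcp_rot: [3.14, 0.061, -0.003]
contact_force: [-0.3, 0.7, -0.8]
width: -0.0001
grasp_force: 0.0
```

```bash
python3 - <<'E'
from bx import *
st(); box([.659,.008,3.3])
E
```

```text
t 49.08 p [ 0.5137 -0.1199  0.0554] rot [ 3.14e+00  6.10e-02 -3.00e-03] F [-0.3  0.7 -0.8] w -0.0001 g 0.0
[('box', 0.59), ('lid', 0.84), ('box_lip', 0.61)] IoU 0.940 box x 662.6 y 11.2 yaw 3.77
L post face [547.1 135.9] R post face [ 564.5 -127.6] in bay x -16.2 y 8.6 yaw 2.4
```

Emit:
play_rows([
  [[-0.5,-4,0,0,0,0],[0,-8,0,0,0,0],[0,-12,0,0,0,0],[0.3,-16,0,0,0,0],[0.6,-20,0,0,0,0],[1,-24,0,0,0,0],[1.4,-25.8,0,0,0,0],[1.4,-25.8,0,0,0,0]],
])

```text
clock: 49.95
ee_pos: [0.5208, 0.1449, 0.0558]
tcp_rot: [-3.136, -0.07, -0.004]
contact_force: [0.2, 0.2, -0.1]
width: -0.0003
grasp_force: 0.0
```

Emit:
play_rows([
  [[0.8,0,0,0,0,0],[1.4,0,0,0,0,0],[1.9,0,0,0,0,0],[2.4,0,0,0,0,0],[2.8,0,0,0,0,0],[3.2,0,0,0,0,0],[3.5,0,0,0,0,0],[3.8,0,0,0,0,0]],
])

```text
clock: 50.62
ee_pos: [0.5546, 0.1387, 0.0547]
tcp_rot: [3.141, 0.057, -0.01]
contact_force: [-12.6, 5.4, 5.2]
width: -0.0
grasp_force: 6.0
```

Emit:
play_rows([
  [[0,0,0,0,0,0],[0,0,0,0,0,0],[-1,0,0,0,0,0],[-3,0,0,0,0,0],[-4,0,0,0,0,0],[-4,0,0,0,0,0]],
])

```text
clock: 51.12
ee_pos: [0.5163, 0.135, 0.0551]
tcp_rot: [3.139, 0.054, -0.003]
contact_force: [-0.5, 0.6, 0.4]
width: -0.0
grasp_force: 0.0
```

```bash
python3 - <<'E'
from bx import *
st(); box([.67,.008,0])
E
```

```text
t 51.12 p [0.5163 0.135  0.0551] rot [ 3.139e+00  5.400e-02 -3.000e-03] F [-0.5  0.6  0.4] w -0.0 g 0.0
[('box', 0.58), ('lid', 0.72), ('box_lip', 0.71)] IoU 0.920 box x 674.1 y 6.7 yaw 0.06
L post face [566.9 138.6] R post face [ 567.2 -125.4] in bay x -4.9 y 3.8 yaw -1.3
```

Emit:
play_rows([
  [[-0.3,4,0,0,0,0],[0,8,0,0,0,0],[0,12,0,0,0,0],[0.2,16,0,0,0,0],[0.5,20,0,0,0,0],[0.8,24,0,0,0,0],[1.2,26.5,0,0,0,0],[1.2,26.5,0,0,0,0]],
])

```text
clock: 51.98
ee_pos: [0.54, -0.1364, 0.0548]
tcp_rot: [3.137, 0.04, 0.0]
contact_force: [-0.4, 0.5, 0.1]
width: 0.0002
grasp_force: 0.0
```

Emit:
play_rows([
  [[0.8,0,0,0,0,0],[1.4,0,0,0,0,0],[1.8,0,0,0,0,0],[2.2,0,0,0,0,0],[2.6,0,0,0,0,0],[2.9,0,0,0,0,0],[3.1,0,0,0,0,0],[3.1,0,0,0,0,0]],
])

```text
clock: 52.65
ee_pos: [0.5649, -0.1271, 0.0546]
tcp_rot: [3.137, 0.058, -0.019]
contact_force: [-16.2, -5.1, 8.1]
width: 0.0
grasp_force: 8.4
```

```bash
python3 - <<'E'
from bx import *
st(); box([.676,.007,1])
E
```

```text
t 52.65 p [ 0.5649 -0.1271  0.0546] rot [ 3.137  0.058 -0.019] F [-16.2  -5.1   8.1] w 0.0 g 8.4
[('box', 0.81), ('lid', 0.89), ('box_lip', 0.89)] IoU 0.897 box x 679.5 y 9.3 yaw 2.19
L post face [567.5 137.2] R post face [ 577.6 -126.6] in bay x 0.6 y 6.3 yaw 0.8
```

Emit:
play_rows([
  [[0.1,0,0,0,0,0],[0.2,0,0,0,0,0],[0.3,0,0,0,0,0],[0.3,0,0,0,0,0]],
])

```text
clock: 53.18
ee_pos: [0.5648, -0.127, 0.0546]
tcp_rot: [3.136, 0.058, -0.027]
contact_force: [-25.1, -4.8, 18.6]
width: -0.0004
grasp_force: 13.1
```

Emit:
play_rows([
  [[0.1,0,0,0,0,0],[0.2,0,0,0,0,0],[0.3,0,0,0,0,0],[0.3,0,0,0,0,0]],
])

```text
clock: 53.52
ee_pos: [0.5648, -0.1271, 0.0545]
tcp_rot: [3.135, 0.058, -0.036]
contact_force: [-34.2, -4.4, 26.3]
width: 0.0001
grasp_force: 17.8
```

Emit:
play_rows([
  [[-1,0,0,0,0,0],[-3,0,0,0,0,0],[-5,0,0,0,0,0],[-5,0,0,0,0,0]],
])

```text
clock: 53.85
ee_pos: [0.5232, -0.1264, 0.0553]
tcp_rot: [3.14, 0.061, -0.005]
contact_force: [-1.4, 0.7, -0.6]
width: 0.0001
grasp_force: 0.0
```

Emit:
play_rows([
  [[-0.5,-4,0,0,0,0],[0,-8,0,0,0,0],[0.5,-12,0,0,0,0],[1,-16,0,0,0,0],[1.4,-20,0,0,0,0],[1.8,-24,0,0,0,0],[2.2,-26.3,0,0,0,0],[2.2,-26.3,0,0,0,0]],
])

```text
clock: 54.52
ee_pos: [0.5391, 0.1462, 0.0561]
tcp_rot: [-3.135, -0.075, -0.005]
contact_force: [-0.0, -0.5, -0.5]
width: 0.0003
grasp_force: 0.0
```

Emit:
play_rows([
  [[0,0,0,0,0,0],[0.4,0,0,0,0,0],[0.8,0,0,0,0,0],[1.2,0,0,0,0,0],[1.5,0,0,0,0,0],[1.8,0,0,0,0,0],[2.0,0,0,0,0,0],[2.0,0,0,0,0,0]],
])

```text
clock: 55.18
ee_pos: [0.5565, 0.1353, 0.0549]
tcp_rot: [3.139, 0.056, -0.007]
contact_force: [-7.7, -0.1, 4.6]
width: -0.0004
grasp_force: 3.7
```

```bash
python3 - <<'E'
from bx import *
st(); box([.679,.007,1.5])
E
```

```text
t 55.18 p [0.5565 0.1353 0.0549] rot [ 3.139  0.056 -0.007] F [-7.7 -0.1  4.6] w -0.0004 g 3.7
[('box', 0.81), ('lid', 0.64), ('box_lip', 0.62)] IoU 0.868 box x 679.4 y 8.0 yaw 1.41
L post face [569.2 137.3] R post face [ 575.7 -126.6] in bay x 0.5 y 5.0 yaw 0.0
```

Continue on the left until it stops.

Emit:
play_rows([
  [[0.1,0,0,0,0,0],[0.2,0,0,0,0,0],[0.3,0,0,0,0,0],[0.4,0,0,0,0,0],[0.4,0,0,0,0,0]],
])

```text
clock: 55.8
ee_pos: [0.5576, 0.1357, 0.0548]
tcp_rot: [3.138, 0.058, -0.014]
contact_force: [-16.6, -0.7, 10.9]
width: -0.0
grasp_force: 8.1
```

Emit:
play_rows([
  [[0.1,0,0,0,0,0],[0.2,0,0,0,0,0],[0.3,0,0,0,0,0],[0.4,0,0,0,0,0],[0.4,0,0,0,0,0]],
])

```text
clock: 56.22
ee_pos: [0.5575, 0.1356, 0.0546]
tcp_rot: [3.135, 0.059, -0.025]
contact_force: [-27.9, -2.2, 21.7]
width: -0.0
grasp_force: 14.3
```

Emit:
play_rows([
  [[0.1,0,0,0,0,0],[0.2,0,0,0,0,0],[0.3,0,0,0,0,0],[0.3,0,0,0,0,0]],
])

```text
clock: 56.55
ee_pos: [0.5575, 0.1356, 0.0545]
tcp_rot: [3.134, 0.061, -0.033]
contact_force: [-36.9, -2.5, 28.1]
width: -0.0001
grasp_force: 18.9
```

Emit:
play_rows([
  [[-1,0,0,0,0,0],[-3,0,0,0,0,0],[-5,0,0,0,0,0],[-5,0,0,0,0,0]],
])

```text
clock: 56.88
ee_pos: [0.516, 0.1342, 0.0551]
tcp_rot: [3.139, 0.058, -0.005]
contact_force: [-1.4, -0.8, -0.7]
width: 0.0
grasp_force: 0.0
```

Emit:
play_rows([
  [[-0.3,4,0,0,0,0],[0,8,0,0,0,0],[0.2,12,0,0,0,0],[0.5,16,0,0,0,0],[0.8,20,0,0,0,0],[1.2,24,0,0,0,0],[1.6,26.5,0,0,0,0],[1.6,26.5,0,0,0,0]],
])

```text
clock: 57.55
ee_pos: [0.5457, -0.1382, 0.055]
tcp_rot: [3.137, 0.04, 0.0]
contact_force: [0.1, -0.2, -0.4]
width: -0.0002
grasp_force: 0.0
```

Emit:
play_rows([
  [[0,0,0,0,0,0],[0.4,0,0,0,0,0],[0.8,0,0,0,0,0],[1.2,0,0,0,0,0],[1.6,0,0,0,0,0],[2.0,0,0,0,0,0],[2.3,0,0,0,0,0],[2.3,0,0,0,0,0]],
])

```text
clock: 58.22
ee_pos: [0.5651, -0.1278, 0.0549]
tcp_rot: [3.14, 0.058, -0.012]
contact_force: [-9.3, 1.5, 6.5]
width: 0.0
grasp_force: 5.0
```

Emit:
play_rows([
  [[0.1,0,0,0,0,0],[0.2,0,0,0,0,0],[0.3,0,0,0,0,0],[0.4,0,0,0,0,0],[0.5,0,0,0,0,0],[0.5,0,0,0,0,0]],
])

```text
clock: 58.72
ee_pos: [0.5649, -0.1279, 0.0546]
tcp_rot: [3.139, 0.058, -0.026]
contact_force: [-24.8, 1.9, 18.5]
width: 0.0002
grasp_force: 12.5
```

Both corners are firm against the board. Retract and check.

Emit:
play_rows([
  [[-1,0,0,0,0,0],[-3,0,0,0,0,0],[-6,0,0,0,0,0],[-9,0,0,0,0,0],[-11,0,-3,0,0,0],[-12,0,-7,0,0,0],[-12,0,-11,0,0,0],[-12,0,-15,0,0,0]],
])

```text
clock: 59.38
ee_pos: [0.4524, -0.1318, 0.2072]
tcp_rot: [3.141, 0.059, -0.001]
contact_force: [1.8, -0.9, -0.0]
width: 0.0001
grasp_force: 0.0
```

Emit:
play_rows([
  [[0,3,-4,0,0,0],[0,6,-8,0,0,0],[0,9,-12,0,0,0],[0,10,-14,0,0,0],[0,10,-14,0,0,0]],
])

```text
clock: 59.8
ee_pos: [0.4586, -0.2369, 0.3511]
tcp_rot: [3.135, 0.049, 0.011]
contact_force: [-0.1, -1.0, -0.5]
width: 0.0
grasp_force: 0.0
```

```bash
python3 - <<'E'
from bx import *
st(); box([.679,.007,1.5]); a=grab('top')[:,:,::-1]; b=grab('side')[:,:,::-1]
a=cv2.resize(a[125:275,245:465],(800,545),interpolation=cv2.INTER_CUBIC); cv2.imwrite('pics/f1.png',a)
cv2.imwrite('pics/f2.png',cv2.resize(b[150:330,270:510],(800,600),interpolation=cv2.INTER_CUBIC))
E
```

```text
t 59.8 p [ 0.4586 -0.2369  0.3511] rot [3.135 0.049 0.011] F [-0.1 -1.  -0.5] w 0.0 g 0.0
[('box', 0.24), ('lid', 0.83)] IoU 0.656 box x 697.2 y -1.9 yaw 0.91
L post face [588.1 128.4] R post face [ 592.3 -135.6] in bay x 18.1 y -5.3 yaw -0.5
```

View pics/f1.png

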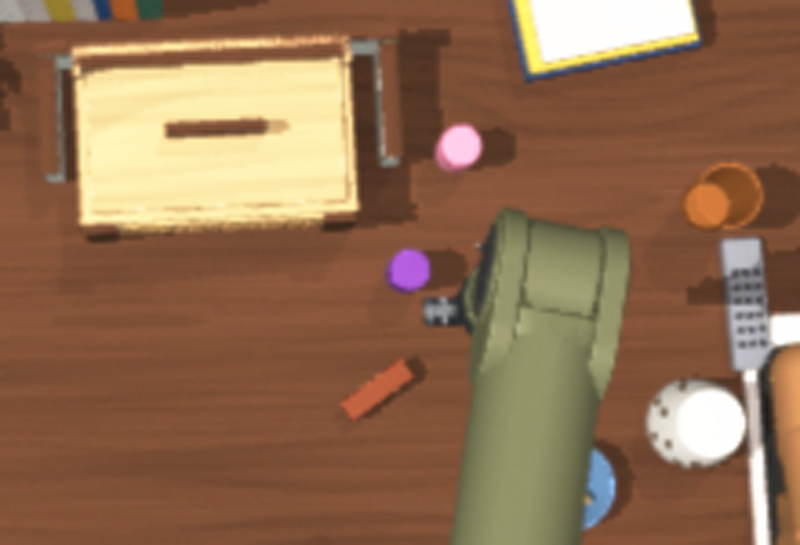

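View pics/f2.png

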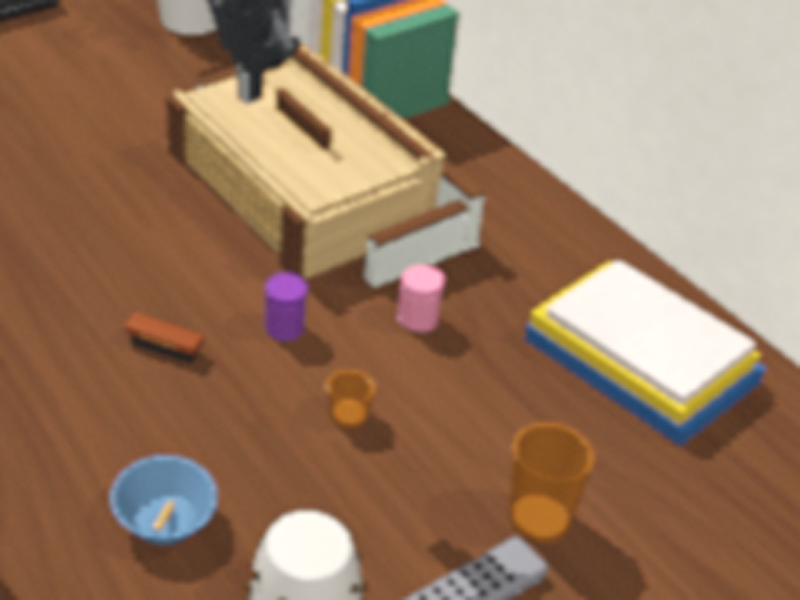

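The top crop shows the closed box square against the board, with its back edge at about (210,45) and the lid flat under the lip. In the side crop the tealight, tumbler, bowl and lantern stand undisturbed.

```bash
python3 -c "
from plant import ctrl
print(ctrl.finish_job())"
```

```text
the job is handed in; nothing more can be done
None
```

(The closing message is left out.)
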